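# Tighten a gas-line compression nut: finger-tight plus a quarter turn

## Robot

A 7-joint arm with a two-finger parallel gripper is mounted at the origin on the work surface. World frame = base frame: x ahead of the robot, y to its left, z up, the work surface at z = 0. Lengths are in m, angles in rad, forces in N, time in s.
With the tool pointing down it reaches from about 0.425 to 0.925 m from the base axis. Payload 6.8 kg.
Tool frame: the origin (TCP) lies at the very end of the fingers, on their centre line; the grasp point (between the pads) lies 19 mm behind it; x points along the fingers, y is the direction in which the jaws open and shut, and the axes are right-handed (so a half turn about x gives the same grasp; the last joint's range is limited). The gripper opens to 85 mm and grips with 20 to 120 N. Pads are 22 mm wide; open, the fingers measure 114 mm over their backs; the gripper's body (76 mm by 85 mm) begins 54 mm behind the grasp point. The pads swing forward as they close: fully open they stand 13 mm farther back than shut.
Start: joints at [1.144, 0.477, 0.022, 1.555, -0.011, 1.109, -0.083], TCP at [0.212, -0.641, 0.231] pointing down, gripper open.
Joint ranges: [-2.96, 2.96], [-0.34, 2.1], [-1.41, 1.46], [0.24, 2.44], [-1.37, 4.51], [0.17, 1.92], [-2.96, 2.96]. Speed limits (rad/s): [2.39, 2.39, 3.14, 3.14, 3.14, 3.14, 3.14].

## Interface

Orientations are given as a rotation vector (axis times angle).
In Python, from bench import get_obs, grab_frame, camera_info, hand_in gives the robot as it stands.
- The arm moves only by the tool apply_moves, never from a script. Its argument "series" is text: rows parted by semicolons, each of 7 numbers parted by spaces: the turn, a rotation vector about the tool's x, y, z in rad, then the shift along the tool's x, y, z in m, then the opening, from 0 (shut) to 1 (fully open). In form: wx wy wz tx ty tz hand; .... A call has 1 to 12 rows; each row is the pose to reach, as a shift and turn from the pose commanded when the call began, along the tool's axes at that moment; what a row does not reach only later rows make up. A row lasts 1/8 s, in which the tool goes at most 62.5 mm and 10.7 degrees, less where a joint would pass 70% of its speed; a pose out of reach is approached as far as the arm can. A call with a gripper value outside its range is refused whole. The fingers move at their own pace and stop on an object; "force" is the grip in N (left out, the last holds). Time passes only in rows, so rows that repeat a pose let the fingers close. It gives the time, the measured TCP pose, the force and the opening at its end, in the units of the state.
- get_obs(): the state, without advancing time (a new reading comes with each control period).
- grab_frame(name): name is "scene" or "side" or "wrist"; returns the picture (400x640x3 uint8, blue, green, red); there is no depth.
- camera_info(name): a dict with "fov_y" (degrees; the focal length in pixels is half the picture's height over the tangent of half this angle, whatever the lens; pixels are square), "cx", "cy" (the principal point, pixels), "rvec" (rotation vector, rad) and "tvec" (3), from world to camera coordinates, as OpenCV has them. Camera axes: x right, y down, z forward; pixel columns grow to the right and rows downward; lengths in m; the calibration is good to about 2 mm. The wrist camera is an equidistant fisheye: a pixel r from the principal point sees the ray r / f radians off the axis. A picture is of the moment at which its call begins: read the wrist's pose just before it. camera_info takes no time and is no camera call; for the wrist camera it gives the pose at the moment of the call.
- hand_in(): hands the job in, once; it reports no verdict.
The state is a dict: "clock": time; "joints": joint angles; "qvel": joint speeds; "tau": joint torques, N m; "tcp_pos": TCP position; "orientation": TCP orientation; "contact_force": force on the tool from outside, world axes, zero at the start; "moment": the same for the moment, N m; "grip_width": finger opening in m.
Only numpy, scipy, OpenCV 4.12 (cv2) and the standard library are available. Lean on these libraries where they do the work, as an engineer would, in place of code of your own. Each camera call takes 0.05 s, during which the arm holds its last target.

## Task

First, on the gas manifold block, run the hexagonal compression nut down clockwise with your fingers until it comes up finger-tight, no more; then turn it a quarter turn (90 degrees) further with the large open-ended wrench, working the wrench by its handle. The wrench's handle is tucked under the low white riser: draw it out by the head, lay it flat on the grey mat and let go so that you can take it again by the handle. When the nut is done lay the wrench flat on the mat again, let go, and leave the other things on the bench where they are.

Things in the scene. Friction and masses are not known exactly. Their poses are not given: they have to be found in the camera images.
- manifold: Fixed aluminium block 100 x 70 x 26 mm (x, y, z), origin at the centre of its underside. At its centre a vertical fitting: 24 mm round stem to 56 mm above the bench, 30 mm round brass collar to 62 mm, the nut to 82 mm, and out of the nut a 12 mm tube stub with a 17 mm plug at its end, to 100 mm. Nothing else on it is higher than 30 mm.
- nut: Brass hexagonal compression nut, 32 mm across flats, 20 mm tall (underside 62 mm above the bench), origin on its vertical axis at its underside. Its x axis is normal to a flat; flats every 60 degrees. It turns in place, clockwise from above to tighten, neither rising nor sinking. At the start it is loose by an unknown 0.5 to 1.2 rad, turning almost freely (0.03 N m) until it comes up tight.
- snug (a joint): Springy resistance met when the loose run ends, rad: 0 while the nut runs free; at the end of the run it winds up at 5 N m per rad (read 0.04 = 0.2 N m, finger-tight) and springs back when the nut is let go. At 0.06 (0.3 N m) it winds no more and the nut starts to bite: pullup grows instead.
- pullup (a joint): How far the nut has been driven past finger-tight, rad: 0 until the torque on the nut reaches 0.3 N m, then grows as the nut is turned clockwise against that steady 0.3 N m; it stays where it is left. A quarter turn reads 1.57. The fingers should leave it below about 0.2.
- wrench: Large dark steel open-ended wrench, flat, 12 mm thick, 180 g. Origin at the underside, midway between the jaws; handle along +x, jaw open to -x, z up. Jaws 34.4 mm apart, parallel to x, from x = -17 to the back of the jaw at x = 20 mm. Head 50 mm wide to x = 33 mm, 33 mm wide shoulder to x = 42 mm, then a handle bar 16 mm wide to x = 170 mm. At the start only the head stands out from under the riser.
- wrench_grip (a point): Point on the middle of the large wrench's handle, 110 mm from the jaw's centre along +x, 6 mm above the underside (half thickness). The wrench's centre of mass lies about 62 mm from the jaw's centre. With the origin on the nut's axis and the jaws parallel to two flats the wrench drops over the nut with 1.2 mm to spare each side.
- riser: Low fixed white instrument stand, 150 x 150 mm, plate from 30 to 38 mm above the bench on two 8 mm side walls along its +x and -x sides; open along its +y and -y sides. Origin on the bench under its centre. The wrench sticks out of its -y side.
- mat: Grey fixed rubber mat, 200 x 190 x 3 mm (x, y, z), origin at the centre of its underside.
- dish_riser: Bystander: closed petri dish 60 mm across, 14 mm tall, standing on the riser; origin under its centre.
- dish_bench: Bystander: closed petri dish 88 mm across, 14 mm tall, on the bench; origin under its centre.
- small_wrench: Bystander: thin small open-ended wrench, 134 mm long and 6 mm thick, too small for the nut; origin under its jaw.
- spare_nut: Bystander: loose brass hexagonal nut, 19 mm across flats, 14 mm tall; origin under its centre.
- vial: Bystander: glass vial 28 mm across, 55 mm tall; origin under its centre.
- jar: Bystander: amber jar 60 mm across, 70 mm tall; origin under its centre.
- forceps: Bystander: steel forceps lying flat, 140 mm long, 6 mm tall; origin under the middle of the legs.

How it is judged:
By the outcome, as a careful person would: the job done as asked, in the order asked, and still so for the second after the job is handed in, with the robot touching nothing.
It also fails if it takes over 72 s, if anything falls off the work surface, if the arm or the gripper's body presses on something with over 40 N, if the wrist force passes 120 N, or if a joint passes its speed limit or range.

## Working session

There is one attempt and no reset: what is moved stays moved. The work goes in short steps, Python scripts to look and compute and a tool call to move; the robot and the scene stay as the last step left them, time stands still between calls to the robot, and variables do not carry over. Pictures are saved under pics/ and viewed, and the job is handed in when it is done.

Besides the shell and the picture viewer there is one more tool, called after "Request:" by a JSON object that holds its "fn" and its "kwargs", one argument or row to a line. apply_moves: Moves the arm, as the interface text tells. Its arguments: {"type":"object","properties":{"series":{"type":"string"},"force":{"type":"number"}},"required":["series"]}

```bash
ls; mkdir -p pics
python3 - <<'E'
from bench import *
import cv2
print(get_obs())
for n in ("scene","side","wrist"):
    print(n,camera_info(n)); cv2.imwrite(f"pics/{n}0.png",grab_frame(n))
E
```

```text
pics
{'clock': 0.0, 'joints': array([ 1.14392686,  0.47776949,  0.02230906,  1.55645119, -0.01144746,
        1.10929834, -0.08309954]), 'qvel': array([ 0.00050215, -0.00073496,  0.00089073, -0.00163646,  0.00023731,
       -0.001064  , -0.00013912]), 'tau': array([ 1.45333115e-04, -5.96466243e+01,  1.60795636e+00, -2.81203330e+01,
        1.25000841e-02,  9.16193094e-03, -9.32636027e-06]), 'tcp_pos': array([ 0.2113484 , -0.64043773,  0.23034577]), 'orientation': array([ 2.04942044,  0.33140024, -2.05035013]), 'contact_force': array([-0.76472428, -0.09086503, -0.2512226 ]), 'moment': array([0.07518593, 0.00272415, 0.02764153]), 'grip_width': 0.08536801561696504}
scene {'fov_y': 55.36878273773439, 'cx': 316.2454647966291, 'cy': 196.830751594219, 'rvec': array([ 1.95600362,  1.05264571, -0.58139809]), 'tvec': array([-0.3453252 , -0.20778125,  1.27780884])}
side {'fov_y': 57.28283715729678, 'cx': 323.0695241214205, 'cy': 196.34844060839123, 'rvec': array([ 2.30205184e+00, -2.84974898e-04, -2.09125606e-02]), 'tvec': array([-0.59411932,  0.06379446,  0.83628276])}
wrist {'fov_y': 65.70646984690485, 'cx': 320.6148013870104, 'cy': 201.11389546922334, 'rvec': array([-2.31746093,  1.67591072,  0.2812463 ]), 'tvec': array([-0.67497814, -0.04217671,  0.38052845])}
```

View pics/scene0.png

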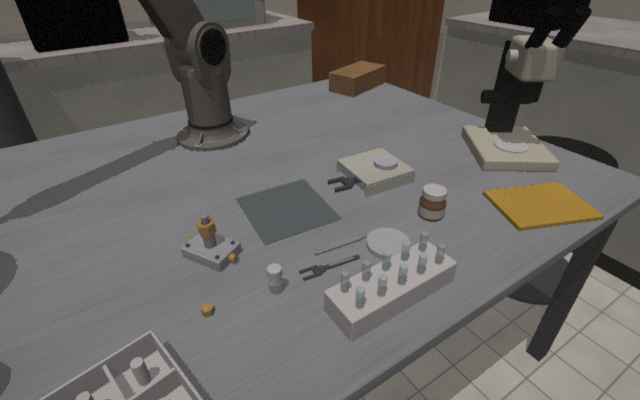

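View pics/side0.png

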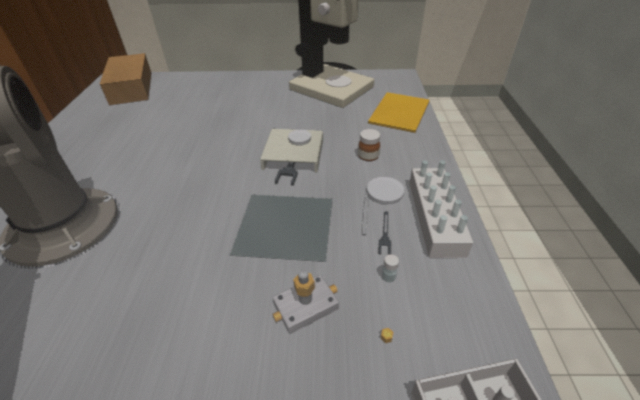

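View pics/wrist0.png

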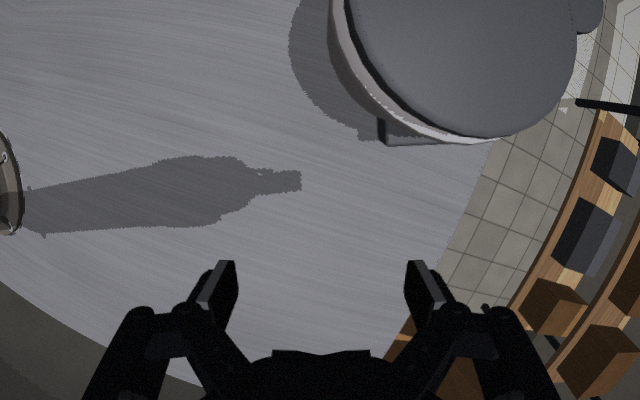

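```bash
cat > h.py <<'E'
import numpy as np, cv2
from scipy.spatial.transform import Rotation as R
from bench import *
def cam(n): 
    c=camera_info(n); c['n']=n; c['f']=200/np.tan(np.radians(c['fov_y']/2)); c['R']=R.from_rotvec(c['rvec']).as_matrix(); return c
def ray(c,u,v):
    x,y=(u-c['cx'])/c['f'],(v-c['cy'])/c['f']
    if c['n']=='wrist':
        r=np.hypot(x,y); s=np.sinc(r/np.pi); d=np.array([x*s,y*s,np.cos(r)])
    else: d=np.array([x,y,1.])
    return -c['R'].T@c['tvec'], c['R'].T@d
def onz(c,u,v,z):
    o,d=ray(c,u,v); return o+d*(z-o[2])/d[2]
def proj(c,p):
    q=c['R']@np.asarray(p,float)+c['tvec']
    if c['n']=='wrist':
        r=np.hypot(q[0],q[1]); th=np.arctan2(r,q[2]); k=th/max(r,1e-9)
        return np.array([c['cx']+c['f']*q[0]*k,c['cy']+c['f']*q[1]*k])
    return np.array([c['cx']+c['f']*q[0]/q[2],c['cy']+c['f']*q[1]/q[2]])
def tofrom(px,rv,obs=None):
    "tool-frame delta from measured pose to target pos px & rotvec rv"
    o=obs or get_obs(); R0=R.from_rotvec(o['orientation'])
    return (R0.inv()*R.from_rotvec(rv)).as_rotvec(), R0.inv().apply(np.asarray(px)-o['tcp_pos'])
E
python3 - <<'E'
from h import *
np.set_printoptions(precision=4,suppress=True)
s=cam('side'); c=cam('scene')
for n,u,v,z in [('nut top/plug',304,277,.1),('riser fl',263,166,0),('riser fr',318,169,0),('wr head',287,174,.012),('wr tipL',279,184,.01),('wr tipR',294,184,.01),('mat TL',250,196,.003),('mat TR',333,197,.003),('mat BL',234,254,.003),('mat BR',326,260,.003),('vial',391,275,0),('spare',387,335,.007),('jar',369,158,0),('riser dish',300,138,.05)]: print(n,onz(s,u,v,z))
for n,u,v,z in [('plug',205,216,.1),('wr',345,184,.012)]: print(n,onz(c,u,v,z))
o=get_obs(); print(R.from_rotvec(o['orientation']).as_matrix())
w=cam('wrist'); print('camR',w['R'],-w['R'].T@w['tvec'])
E
python3 - <<'E'
import cv2
a=cv2.imread('pics/side0.png'); cv2.imwrite('pics/side0z.png',cv2.resize(a[110:340,220:420],None,fx=3,fy=2.6,interpolation=3))
E
```

```text
nut top/plug [ 0.566 -0.219  0.1  ]
riser fl [0.4306 0.2137 0.    ]
riser fr [0.5794 0.1985 0.    ]
wr head [0.5005 0.163  0.012 ]
wr tipL [0.4833 0.1256 0.01  ]
wr tipR [0.5209 0.1251 0.01  ]
mat TL [0.4152 0.0891 0.003 ]
mat TR [0.6178 0.0834 0.003 ]
mat BL [ 0.4099 -0.0913  0.003 ]
mat BR [ 0.6009 -0.108   0.003 ]
vial [ 0.7285 -0.1432  0.    ]
spare [ 0.7042 -0.2708  0.007 ]
jar [0.7191 0.2462 0.    ]
riser dish [0.5303 0.2723 0.05  ]
plug [ 0.5692 -0.2092  0.1   ]
wr [0.5148 0.1666 0.012 ]
[[-0.0005  0.3134 -0.9496]
 [ 0.0012 -0.9496 -0.3134]
 [-1.     -0.0013  0.0001]]
camR [[ 0.3131 -0.9497 -0.0004]
 [-0.8979 -0.2962  0.3255]
 [-0.3093 -0.1015 -0.9455]] [ 0.2912 -0.615   0.3732]
```

View pics/side0z.png

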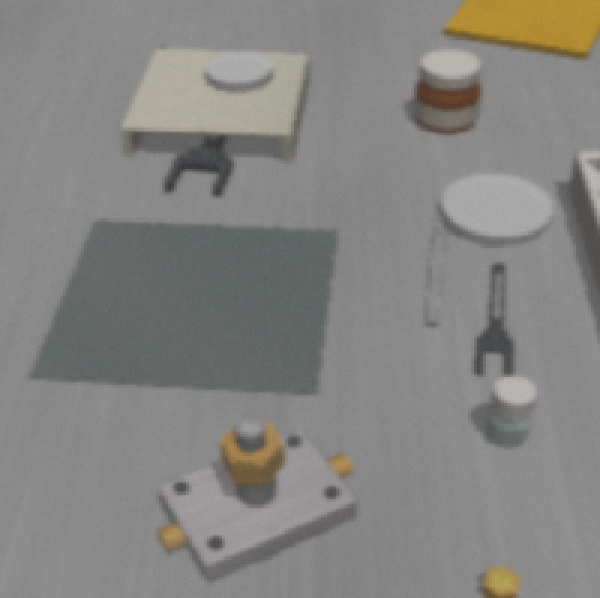

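Request:
{"fn": "apply_moves", "kwargs": {
  "series": "0 0 0 0 -0.292 -0.471 1;0 0 0 0 -0.292 -0.471 1;0 0 0 0 -0.292 -0.471 1;0 0 0 0 -0.292 -0.471 1;0 0 0 0 -0.292 -0.471 1;0 0 0 0 -0.292 -0.471 1;0 0 0 0 -0.292 -0.471 1;0 0 0 0.05 -0.292 -0.471 1;0 0 0 0.05 -0.292 -0.471 1;0 0 0 0.05 -0.292 -0.471 1;0 0 0 0.05 -0.292 -0.471 1;0 0 0 0.05 -0.292 -0.471 1"
}}

```text
clock: 1.65
tcp_pos: [0.5666, -0.2182, 0.1818]
orientation: [2.05, 0.325, -2.05]
contact_force: [0.0, 0.7, 0.6]
grip_width: 0.0856
```

Run:
```python
from h import *
np.set_printoptions(precision=4,suppress=True)
o=get_obs();print(o); c=cam('wrist'); 
import pickle; im=grab_frame('wrist'); cv2.imwrite('pics/w1.png',im); pickle.dump(c,open('w1.pkl','wb'))
print(R.from_rotvec(o['orientation']).as_matrix(), proj(c,[.567,-.215,.082]))
```

```text
{'clock': 1.65, 'joints': array([ 0.3978,  0.4228, -0.1743,  1.7639,  0.0881,  0.9619, -1.0668]), 'qvel': array([ 0.0061, -0.0058, -0.0008,  0.0004, -0.0006, -0.0021, -0.0007]), 'tau': array([ -0.8528, -53.3304,  -1.5327, -25.6009,  -0.025 ,  -0.0066,
         0.0043]), 'tcp_pos': array([ 0.5666, -0.2182,  0.1818]), 'orientation': array([ 2.0505,  0.3253, -2.0503]), 'contact_force': array([0.0015, 0.7449, 0.6278]), 'moment': array([-0.0431, -0.0283, -0.035 ]), 'grip_width': 0.0855858985095394}
[[ 0.0003  0.3106 -0.9505]
 [-0.0011 -0.9505 -0.3106]
 [-1.      0.0012  0.0001]] [316.0679 199.9086]
```

View pics/w1.png

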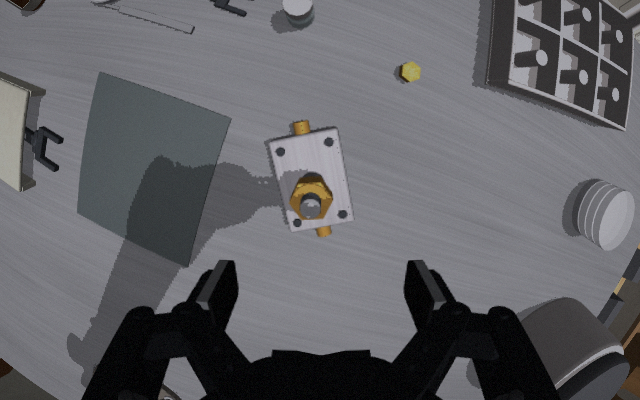

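Run:
```python
import cv2
a=cv2.imread('pics/w1.png'); cv2.imwrite('pics/w1z.png',cv2.resize(a[115:245,255:365],None,fx=4.6,fy=4.6,interpolation=cv2.INTER_CUBIC))
```

```text
(no output)
```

View pics/w1z.png

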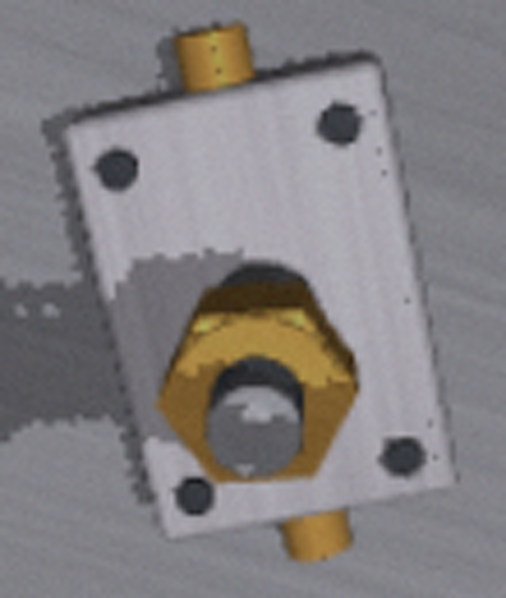

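Run:
```python
from h import *; import pickle
np.set_printoptions(precision=4,suppress=True)
c=pickle.load(open('w1.pkl','rb'))
P=lambda u,v,z: onz(c,255+u/4.6-.4,115+v/4.6-.4,z)
L,Rr,BL,BR=[P(u,v,.080) for u,v in [(160,405),(356,380),(213,480),(312,475)]]
pl=P(253,445,.1) 
for a in (L,Rr,BL,BR,(L+Rr)/2,pl): print(a)
d=Rr-L; print(np.linalg.norm(d[:2]),'corner yaw',np.degrees(np.arctan2(d[1],d[0]))%60,'BLBR dir',np.degrees(np.arctan2(*(BR-BL)[1::-1]))%60, np.linalg.norm((BR-BL)[:2]))
for h in [(117,170),(340,124),(195,495),(404,456)]: print(P(*h,.026))
print('man centre',np.mean([P(*h,.026) for h in [(117,170),(340,124),(195,495),(404,456)]],0))
# plug circle
im=cv2.imread('pics/w1.png');
```

```text
[ 0.5571 -0.1946  0.08  ]
[ 0.5727 -0.227   0.08  ]
[ 0.546  -0.2081  0.08  ]
[ 0.5527 -0.2253  0.08  ]
[ 0.5649 -0.2108  0.08  ]
[ 0.5624 -0.2114  0.1   ]
0.035977106082974226 corner yaw 55.6928887646138 BLBR dir 51.21822401927325 0.018395767032420098
[ 0.5853 -0.1713  0.026 ]
[ 0.6092 -0.2134  0.026 ]
[ 0.519  -0.2087  0.026 ]
[ 0.5427 -0.2508  0.026 ]
man centre [ 0.5641 -0.211   0.026 ]
```

Request:
{"fn": "apply_moves", "kwargs": {
  "series": "-0.18 0 0 0.03 -0.0075 0 1;-0.36 0 0 0.06 -0.0075 0 1;-0.54 0 0 0.09 -0.0075 0 1;-0.63 0 0 0.11 -0.0075 0 1;-0.63 0 0 0.13 -0.0075 0 1;-0.63 0 0 0.13 -0.0075 0 1;-0.63 0 0 0.13 -0.0075 0 1;-0.63 0 0 0.13 -0.0075 0 1"
}}

```text
clock: 2.7
tcp_pos: [0.5657, -0.2092, 0.0524]
orientation: [1.652, 0.846, -1.65]
contact_force: [-0.2, 0.8, -0.3]
grip_width: 0.0854
```

Run:
```python
from h import *; import pickle
np.set_printoptions(precision=4,suppress=True)
o=get_obs();print(o['tcp_pos'],o['joints'],o['moment'],o['contact_force'],np.degrees(np.arctan2(*R.from_rotvec(o['orientation']).as_matrix()[1::-1,1])))
c=cam('wrist');im=grab_frame('wrist'); cv2.imwrite('pics/w2.png',im)
```

```text
[ 0.5657 -0.2092  0.0524] [ 0.4658  0.5937 -0.2859  1.8503  0.2395  0.7291 -0.5756] [ 0.0778 -0.0094 -0.0303] [-0.1601  0.8082 -0.2744] -35.66742020891475
```

View pics/w2.png

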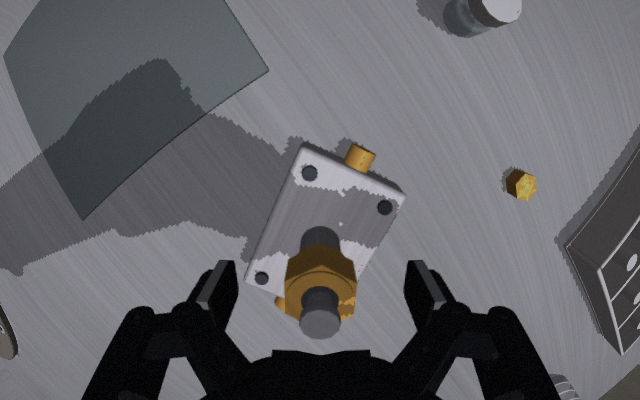

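Request:
{"fn": "apply_moves", "kwargs": {
  "series": "0 0 0 0 0 0 0.3;0 0 0 0 0 0 0.2;0 0 0 0 0 0 0.2;0 0 0 0 0 0 0.2;0 0 0 0 0 0 0.2;0 0 0 0 0 0 0.2",
  "force": 30
}}

```text
clock: 3.5
tcp_pos: [0.5652, -0.2091, 0.0516]
orientation: [1.651, 0.847, -1.65]
contact_force: [0.2, -0.9, 2.0]
grip_width: 0.0319
```

```bash
cat > st.py <<'E'
from h import *
np.set_printoptions(precision=4,suppress=True)
o=get_obs();M=R.from_rotvec(o['orientation']).as_matrix();print(o['clock'],o['tcp_pos'],'q7',o['joints'][6],'M',o['moment'],'F',o['contact_force'],'w',o['grip_width'],'yaw',np.degrees(np.arctan2(M[1,1],M[0,1])),'down',M[:,0], 'tau7',o['tau'])
E
python3 st.py; python3 st.py
```

```text
3.5 [ 0.5652 -0.2091  0.0516] q7 -0.5752680562244856 M [-0.0575 -0.0205  0.0125] F [ 0.1854 -0.9239  1.952 ] w 0.03185555450283711 yaw -35.64289197256099 down [ 0.0006 -0.0002 -1.    ] tau7 [ -0.2043 -56.4348  -3.322  -19.3543  -0.0669   0.0006  -0.0018]
3.5 [ 0.5652 -0.2091  0.0516] q7 -0.5752680562244856 M [-0.0575 -0.0205  0.0125] F [ 0.1854 -0.9239  1.952 ] w 0.03185555450283711 yaw -35.64289197256099 down [ 0.0006 -0.0002 -1.    ] tau7 [ -0.2043 -56.4348  -3.322  -19.3543  -0.0669   0.0006  -0.0018]
```

Request:
{"fn": "apply_moves", "kwargs": {
  "series": "0.12 0 0 0 0 0 0.2;0.24 0 0 0 0 0 0.2;0.36 0 0 0 0 0 0.2;0.46 0 0 0 0 0 0.2;0.46 0 0 0 0 0 0.2;0.46 0 0 0 0 0 0.2"
}}

```text
clock: 4.25
tcp_pos: [0.5656, -0.2095, 0.0516]
orientation: [1.948, 0.486, -1.946]
contact_force: [1.9, -1.7, 1.8]
grip_width: 0.0318
```

```bash
python3 st.py
```

```text
4.25 [ 0.5656 -0.2095  0.0516] q7 -0.9529006822211317 M [-0.5186 -0.4925 -0.0041] F [ 1.8877 -1.73    1.7611] w 0.03177459309670569 yaw -61.90157842474453 down [ 0.0013 -0.0007 -1.    ] tau7 [ -1.1187 -56.542   -2.2888 -17.9846  -0.4253   0.7558   0.0074]
```

Request:
{"fn": "apply_moves", "kwargs": {
  "series": "0.04 0 0 0 0 0 0.2;0.08 0 0 0 0 0 0.2;0.08 0 0 0 0 0 0.2"
}}

```text
clock: 4.62
tcp_pos: [0.5656, -0.2095, 0.0516]
orientation: [1.998, 0.411, -1.996]
contact_force: [2.5, -3.3, 0.8]
grip_width: 0.0316
```

```bash
python3 st.py
```

```text
4.625 [ 0.5656 -0.2095  0.0516] q7 -1.0211846240355966 M [-0.8148 -0.7374  0.0154] F [ 2.5175 -3.2742  0.8033] w 0.03163441146380492 yaw -66.67704434145551 down [ 0.0014 -0.0008 -1.    ] tau7 [ -1.4422 -56.3066  -2.4496 -16.975   -0.7076   1.2352  -0.1616]
```

Request:
{"fn": "apply_moves", "kwargs": {
  "series": "0.04 0 0 0 0 0 0.2;0.08 0 0 0 0 0 0.2;0.08 0 0 0 0 0 0.2"
}}

```text
clock: 5.0
tcp_pos: [0.5656, -0.2096, 0.0516]
orientation: [2.045, 0.336, -2.043]
contact_force: [3.9, -3.7, 1.1]
grip_width: 0.0314
```

```bash
python3 st.py
```

```text
5.0 [ 0.5656 -0.2096  0.0516] q7 -1.086596532807571 M [-0.854  -0.7731 -0.0287] F [ 3.886  -3.7217  1.1147] w 0.03143852177723954 yaw -71.26123870126219 down [ 0.0015 -0.0009 -1.    ] tau7 [ -1.581  -56.3365  -2.2359 -16.9059  -0.7359   1.2933  -0.1587]
```

Run:
```python
from h import *
im=grab_frame('wrist'); cv2.imwrite('pics/w3.png',cv2.resize(im[180:390,180:460],None,fx=2.5,fy=2.5,interpolation=2))
```

```text
(no output)
```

View pics/w3.png

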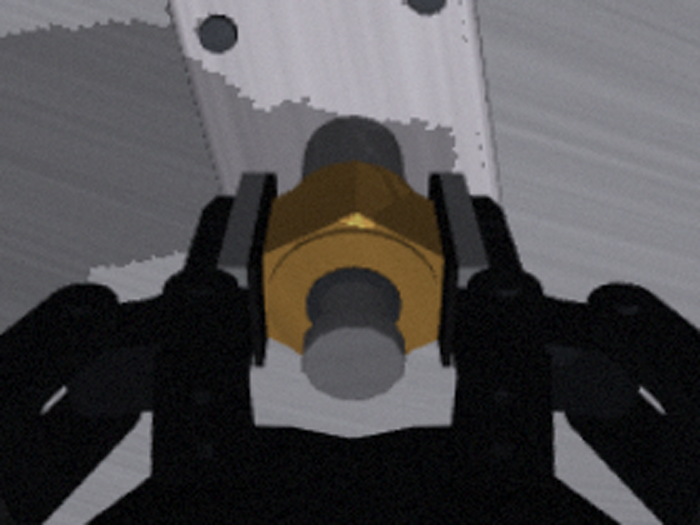

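Request:
{"fn": "apply_moves", "kwargs": {
  "series": "0.04 0 0 0 0.0005 -0.0005 0.2;0.08 0 0 0 0.0005 -0.0005 0.2;0.08 0 0 0 0.0005 -0.0005 0.2"
}}

```text
clock: 5.42
tcp_pos: [0.5657, -0.2097, 0.0515]
orientation: [2.09, 0.259, -2.089]
contact_force: [1.4, -4.9, 4.2]
grip_width: 0.0317
```

```bash
python3 st.py
```

```text
5.425 [ 0.5657 -0.2097  0.0515] q7 -1.1512188879406786 M [-0.9267 -0.3934  0.0658] F [ 1.3932 -4.9466  4.2221] w 0.031686891227821444 yaw -75.81080305033473 down [ 0.0002 -0.0007 -1.    ] tau7 [ -2.1826 -54.919   -2.4621 -17.1052  -0.8791   0.7908  -0.206 ]
```

Request:
{"fn": "apply_moves", "kwargs": {
  "series": "0.04 0 0 0 0 0 0.2;0.06 0 0 0 0 0 0.2;0.06 0 0 0 0 0 0.2"
}}

```text
clock: 5.8
tcp_pos: [0.5657, -0.2098, 0.0515]
orientation: [2.123, 0.198, -2.123]
contact_force: [1.6, -5.5, 3.8]
grip_width: 0.031
```

```bash
python3 st.py
```

```text
5.8 [ 0.5657 -0.2098  0.0515] q7 -1.200652385500007 M [-1.0712 -0.3595  0.023 ] F [ 1.6228 -5.4683  3.8059] w 0.0309573708026274 yaw -79.29136473690797 down [ 0.0003 -0.0006 -1.    ] tau7 [ -2.3994 -54.6752  -2.5022 -16.9368  -0.939    0.8217  -0.0985]
```

Request:
{"fn": "apply_moves", "kwargs": {
  "series": "0.04 0 0 0 0 0 0.2;0.06 0 0 0 0 0 0.2;0.06 0 0 0 0 0 0.2"
}}

```text
clock: 6.18
tcp_pos: [0.5657, -0.2098, 0.0515]
orientation: [2.156, 0.136, -2.155]
contact_force: [1.9, -5.4, 5.2]
grip_width: 0.0313
```

```bash
python3 st.py
```

```text
6.175 [ 0.5657 -0.2098  0.0515] q7 -1.249874831215156 M [-1.042  -0.3683  0.0339] F [ 1.9245 -5.4433  5.2477] w 0.031294274266160355 yaw -82.74948561689806 down [ 0.0004 -0.0007 -1.    ] tau7 [ -2.5259 -54.62    -2.4    -16.867   -0.9777   0.8602  -0.0986]
```

Request:
{"fn": "apply_moves", "kwargs": {
  "series": "0.03 0 0 0 0 0 0.2;0.05 0 0 0 0 0 0.2;0.05 0 0 0 0 0 0.2"
}}

```text
clock: 6.55
tcp_pos: [0.5657, -0.2099, 0.0515]
orientation: [2.183, 0.083, -2.182]
contact_force: [1.9, -5.8, 3.6]
grip_width: 0.0319
```

```bash
python3 st.py
```

```text
6.55 [ 0.5657 -0.2099  0.0515] q7 -1.2905490940846407 M [-1.0977 -0.4012  0.0199] F [ 1.9081 -5.8388  3.6304] w 0.0319432535111505 yaw -85.61555397052193 down [ 0.0005 -0.0007 -1.    ] tau7 [ -2.5851 -54.6136  -2.2731 -16.8382  -0.9943   0.8892  -0.098 ]
```

Request:
{"fn": "apply_moves", "kwargs": {
  "series": "0.03 0 0 0 0 0 0.2;0.05 0 0 0 0 0 0.2;0.05 0 0 0 0 0 0.2"
}}

```text
clock: 6.92
tcp_pos: [0.5657, -0.21, 0.0515]
orientation: [2.208, 0.028, -2.207]
contact_force: [1.3, -5.0, 3.8]
grip_width: 0.0312
```

```bash
python3 st.py
```

```text
6.925 [ 0.5657 -0.21    0.0515] q7 -1.3312538271003225 M [-1.1004 -0.43    0.0361] F [ 1.2661 -5.0453  3.8131] w 0.031203822919058846 yaw -88.4878920853849 down [ 0.0005 -0.0008 -1.    ] tau7 [ -2.6508 -54.6034  -2.1462 -16.8125  -1.011    0.9163  -0.0981]
```

Request:
{"fn": "apply_moves", "kwargs": {
  "series": "0.03 0 0 0 0 0 0.2;0.05 0 0 0 0 0 0.2;0.05 0 0 0 0 0 0.2"
}}

```text
clock: 7.3
tcp_pos: [0.5657, -0.2101, 0.0515]
orientation: [-2.211, 0.027, 2.21]
contact_force: [1.8, -5.3, 4.7]
grip_width: 0.0317
```

```bash
python3 st.py
```

```text
7.3 [ 0.5657 -0.2101  0.0515] q7 -1.3715837715335202 M [-1.1298 -0.3569  0.1734] F [ 1.8326 -5.3236  4.7133] w 0.03173054886239113 yaw -91.32636061910692 down [ 0.0005 -0.001  -1.    ] tau7 [ -2.6165 -54.5932  -1.9499 -16.7951  -1.1831   0.9398  -0.2697]
```

Request:
{"fn": "apply_moves", "kwargs": {
  "series": "0.015 0 0 0 0 0 0.2;0.015 0 0 0 0 0 0.2"
}}

```text
clock: 7.55
tcp_pos: [0.5657, -0.21, 0.0515]
orientation: [-2.203, 0.043, 2.202]
contact_force: [1.6, -5.7, 3.5]
grip_width: 0.0313
```

```bash
python3 st.py
```

```text
7.55 [ 0.5657 -0.21    0.0515] q7 -1.3835499761214225 M [-1.2423 -0.3811  0.3143] F [ 1.6345 -5.7218  3.4985] w 0.03126525519591546 yaw -92.16568686193438 down [ 0.0005 -0.001  -1.    ] tau7 [ -2.5763 -54.5887  -1.8899 -16.7901  -1.2379   0.9472  -0.3138]
```

Request:
{"fn": "apply_moves", "kwargs": {
  "series": "0.02 0 0 0 0 0 0.2;0.02 0 0 0 0 0 0.2;0.02 0 0 0 0 0 0.2"
}}

```text
clock: 7.92
tcp_pos: [0.5657, -0.2101, 0.0515]
orientation: [-2.193, 0.064, 2.192]
contact_force: [2.0, -5.5, 3.7]
grip_width: 0.0317
```

```bash
python3 st.py;  python3 - <<'E'
from h import *
for i in range(3):
    im=grab_frame('wrist'); o=get_obs(); print(o['moment'],o['tau'][6])
cv2.imwrite('pics/w4.png',im)
E
```

```text
7.925 [ 0.5657 -0.2101  0.0515] q7 -1.3996027528751627 M [-1.2145 -0.3497  0.3485] F [ 2.0057 -5.5294  3.7451] w 0.03168248386190707 yaw -93.29949691764024 down [ 0.0006 -0.0011 -1.    ] tau7 [ -2.5715 -54.5807  -1.8392 -16.7815  -1.262    0.9576  -0.298 ]
[-1.27796288 -0.3320835   0.31244051] -0.2966474834829569
[-1.1862273  -0.40134324  0.24005808] -0.29638261534273624
[-1.16584762 -0.37044669  0.27856116] -0.29635327868163586
```

View pics/w4.png

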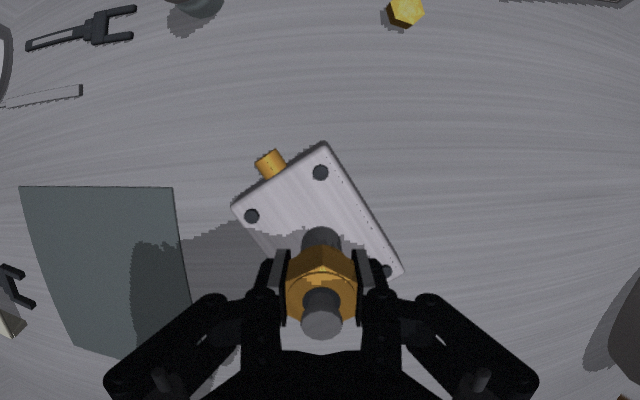

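Request:
{"fn": "apply_moves", "kwargs": {
  "series": "0 0 0 0 0 0 1;0 0 0 0 0 0 1;0 0 0 0 0 0 1;0 0 0 -0.06 0 0 1;0 0 0 -0.12 0 0 1;0 0 0 -0.12 0 0 1;0 0 0 -0.12 0 0 1"
}}

```text
clock: 8.95
tcp_pos: [0.5651, -0.2089, 0.1709]
orientation: [-2.192, 0.061, 2.193]
contact_force: [0.1, -0.0, -0.3]
grip_width: 0.0856
```

```bash
python3 - <<'E'
from h import *; import pickle
c=cam('wrist');im=grab_frame('wrist'); cv2.imwrite('pics/w5.png',im); pickle.dump(c,open('w5.pkl','wb'))
print(proj(c,[.565,-.2105,.082]))
u,v=proj(c,[.565,-.2105,.082]).astype(int)
cv2.imwrite('pics/w5z.png',cv2.resize(im[v-50:v+50,u-60:u+60],None,fx=6,fy=6,interpolation=2)); print(u,v)
E
python3 st.py
```

```text
[321.76766561 206.25330832]
321 206
9.0 [ 0.5646 -0.2087  0.17  ] q7 -1.3895180571442105 M [ 0.0006 -0.0416  0.0075] F [-0.6347  0.141  -0.6158] w 0.08552109361994123 yaw -93.21047318555996 down [-0.0024  0.0008 -1.    ] tau7 [  0.026  -54.9446   0.7958 -25.9253   0.01    -0.0204  -0.0018]
```

View pics/w5.png

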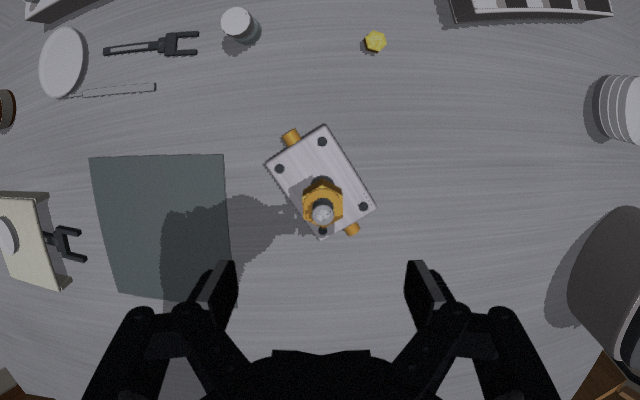

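View pics/w5z.png

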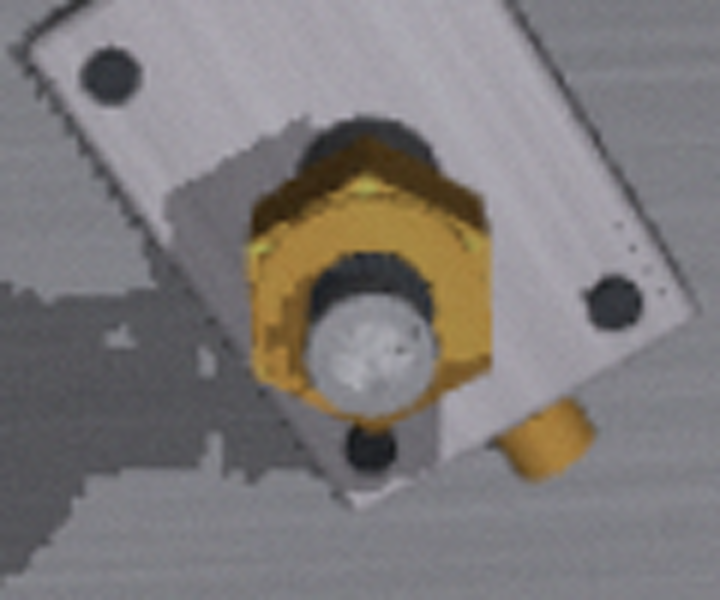

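Run:
```python
from h import *; import pickle
np.set_printoptions(precision=4,suppress=True)
c=pickle.load(open('w5.pkl','rb'))
P=lambda u,v,z: onz(c,261+u/6-.4,156+v/6-.4,z)
q=[P(u,v,.080) for u,v in [(248,245),(255,378),(492,245),(490,360)]]
for a,b in ((0,1),(2,3)):
    d=q[b]-q[a]; print(q[a],q[b],np.linalg.norm(d),np.degrees(np.arctan2(d[1],d[0])))
print('axis', np.mean(q,0), 'plug',P(372,350,.1))
print('width y',q[0][1]-q[2][1],q[1][1]-q[3][1])
# tool / world extents
w=cam('wrist')
for n,u,v,z in [('headtip1',80,233,.012),('headtip2',86,259,.012),('vialtop',236,20,.055),('mat',90,157,.003),('mat',223,154,.003),('mat',232,308,.003),('mat',118,292,.003),('riser',36,192,.038),('riser',62,290,.038)]: print(n,onz(c,u,v,z))
```

```text
[ 0.5734 -0.1952  0.08  ] [ 0.5544 -0.1947  0.08  ] 0.019011850744490348 178.46524299477838
[ 0.5716 -0.2275  0.08  ] [ 0.5553 -0.2266  0.08  ] 0.01638128928479785 177.18362858409677
axis [ 0.5637 -0.211   0.08  ] plug [ 0.5655 -0.2111  0.1   ]
width y 0.03225434155633822 0.03195864549533248
headtip1 [0.5178 0.1234 0.012 ]
headtip2 [0.4772 0.1294 0.012 ]
vialtop [ 0.7235 -0.1479  0.055 ]
mat [0.6166 0.0756 0.003 ]
mat [ 0.6001 -0.1091  0.003 ]
mat [ 0.4016 -0.0847  0.003 ]
mat [0.418  0.0969 0.003 ]
riser [0.5882 0.166  0.038 ]
riser [0.4353 0.1864 0.038 ]
```

Request:
{"fn": "apply_moves", "kwargs": {
  "series": "-1.62 0 0 0 -0.355 0.09 1;-1.62 0 0 0 -0.355 0.09 1;-1.62 0 0 0 -0.355 0.09 1;-1.62 0 0 0 -0.355 0.09 1;-1.62 0 0 0 -0.355 0.09 1;-1.62 0 0 0 -0.355 0.09 1;-1.62 0 0 0 -0.355 0.09 1;-1.62 0 0 0 -0.355 0.09 1;-1.62 0 0 0 -0.355 0.09 1;-1.62 0 0 0 -0.355 0.09 1;-1.62 0 0 0 -0.355 0.09 1"
}}

```text
clock: 10.38
tcp_pos: [0.4951, 0.15, 0.1704]
orientation: [1.215, 1.206, -1.218]
contact_force: [0.2, -1.3, 0.4]
grip_width: 0.0852
```

```bash
python3 - <<'E'
from h import *; import pickle
c=cam('wrist');im=grab_frame('wrist'); cv2.imwrite('pics/w6.png',im); pickle.dump(c,open('w6.pkl','wb'))
E
python3 st.py
```

```text
10.425 [0.4953 0.15   0.1706] q7 -0.6093404795119466 M [ 0.0073 -0.0083  0.0394] F [ 0.0721 -0.2768 -0.6791] w 0.08533159372964798 yaw -0.51189004497958 down [-0.0013 -0.0003 -1.    ] tau7 [  0.0785 -43.8425  -3.7314 -23.9159   0.0074   0.0078  -0.015 ]
```

View pics/w6.png

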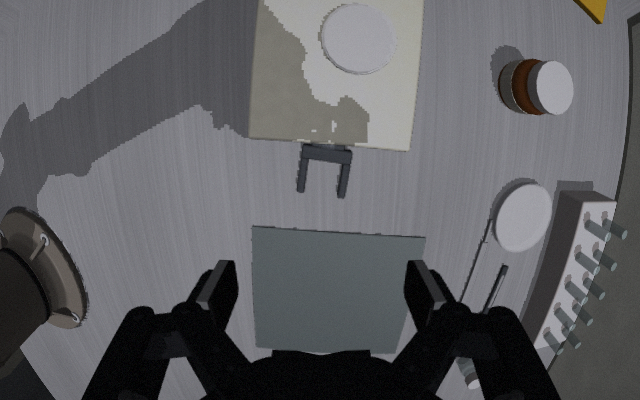

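Run:
```python
from h import *; import pickle
np.set_printoptions(precision=4,suppress=True)
c=pickle.load(open('w6.pkl','rb')); im=cv2.imread('pics/w6.png')
cv2.imwrite('pics/w6z.png',cv2.resize(im[130:210,280:380],None,fx=7,fy=7,interpolation=2))
g=cv2.cvtColor(im,cv2.COLOR_BGR2GRAY); m=(g<90).astype('uint8')
n,l,s,_=cv2.connectedComponentsWithStats(m)
for i in range(1,n):
    if s[i,0]>285 and s[i,1]>125 and s[i,1]+s[i,3]<215 and s[i,0]+s[i,2]<380 and s[i,4]>50:
        k,_=cv2.findContours((l==i).astype('uint8'),0,1); r=cv2.minAreaRect(k[0]); print(s[i],r); 
        print(np.array([onz(c,*p,.012) for p in cv2.boxPoints(r)]))
```

```text
[ 296  142   57   57 1534] ((323.6575622558594, 168.37081909179688), (52.169002532958984, 53.62006759643555), 7.943472385406494)
[[0.4678 0.1402 0.012 ]
 [0.4768 0.1944 0.012 ]
 [0.5273 0.1869 0.012 ]
 [0.5206 0.1319 0.012 ]]
```

View pics/w6z.png

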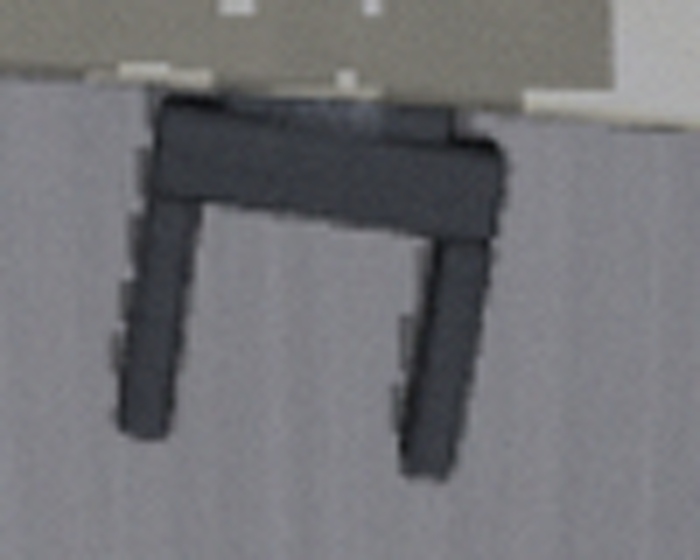

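Run:
```python
from h import *; import pickle
np.set_printoptions(precision=4,suppress=True)
c=pickle.load(open('w6.pkl','rb'))
P=lambda u,v,z: onz(c,280+u/7-.4,130+v/7-.4,z)
tl,tr,il,ir,bl,br,jl,jr=[P(*p,.012) for p in [(118,432),(455,478),(172,437),(402,475),(163,97),(503,145),(200,203),(438,238)]]
for a in (tl,tr,il,ir,bl,br,jl,jr): print(a[:2])
ang=lambda d: np.degrees(np.arctan2(d[1],d[0]))
print('handle dir', ang(bl-tl),ang(br-tr),ang(tr-tl)+90,ang(br-bl)+90,'widths',np.linalg.norm(tr-tl),np.linalg.norm(br-bl),np.linalg.norm(ir-il),'len',np.linalg.norm(bl-tl))
print('tipmid',(tl+tr)/2,'backmid',(bl+br)/2,'jawback',(jl+jr)/2)
for p in [(0,75),(620,125)]: print('riser',P(*p,.038))
```

```text
[0.4702 0.1402]
[0.5194 0.1326]
[0.4781 0.1393]
[0.5116 0.1332]
[0.478  0.1892]
[0.5256 0.182 ]
[0.4829 0.1739]
[0.5165 0.1686]
handle dir 80.98457597622067 82.81339268315999 81.30058950418504 81.42318159764258 widths 0.04976280087891877 0.04817580304764313 0.03408975895364062 len 0.04962902623629813
tipmid [0.4948 0.1364 0.012 ] backmid [0.5018 0.1856 0.012 ] jawback [0.4997 0.1713 0.012 ]
riser [0.4587 0.1963 0.038 ]
riser [0.5382 0.1891 0.038 ]
```

Request:
{"fn": "apply_moves", "kwargs": {
  "series": "0.14 0 0 0.05 0.0036 -0.015 1;0.14 0 0 0.1 0.0036 -0.015 1;0.14 0 0 0.14 0.0036 -0.015 1;0.14 0 0 0.166 0.0036 -0.015 1;0.14 0 0 0.166 0.0036 -0.015 1;0.14 0 0 0.166 0.0036 -0.015 1;0.14 0 0 0.166 0.0036 -0.015 1"
}}

```text
clock: 11.3
tcp_pos: [0.5004, 0.1655, 0.0067]
orientation: [1.319, 1.135, -1.315]
contact_force: [0.4, -1.2, -0.5]
grip_width: 0.0853
```

```bash
python3 st.py
```

```text
11.3 [0.5004 0.1655 0.0067] q7 -0.9223651356942831 M [-0.0762  0.0303  0.0142] F [ 0.3511 -1.1702 -0.5377] w 0.08532930413967964 yaw -8.451625226346488 down [ 0.0023  0.0008 -1.    ] tau7 [ -0.103  -52.3901  -4.0702 -15.7286   0.0008   0.0068  -0.0004]
```

Request:
{"fn": "apply_moves", "kwargs": {
  "series": "0 0 0 0 0 0 0.4;0 0 0 0 0 0 0.4;0 0 0 0 0 0 0.4;0 0 0 0 0 0 0.4;0 0 0 0 0 0 0.4",
  "force": 60
}}

```text
clock: 11.92
tcp_pos: [0.4997, 0.1652, 0.0064]
orientation: [1.317, 1.135, -1.316]
contact_force: [-2.7, -1.4, 10.5]
grip_width: 0.0475
```

```bash
python3 st.py;python3 - <<'E'
from h import *; import pickle
im=grab_frame('wrist'); cv2.imwrite('pics/w7.png',im)
im=grab_frame('side'); cv2.imwrite('pics/s7.png',cv2.resize(im[100:260,200:400],None,fx=3.5,fy=3.5))
E
```

```text
11.925 [0.4997 0.1652 0.0064] q7 -0.92238724052651 M [-0.2851  0.6057 -0.0566] F [-2.7284 -1.3537 10.528 ] w 0.04745540588077269 yaw -8.431739878338831 down [ 0.0009 -0.0003 -1.    ] tau7 [ -0.2386 -47.9217  -3.6109 -15.3753   0.1788  -0.9445  -0.0022]
```

View pics/w7.png

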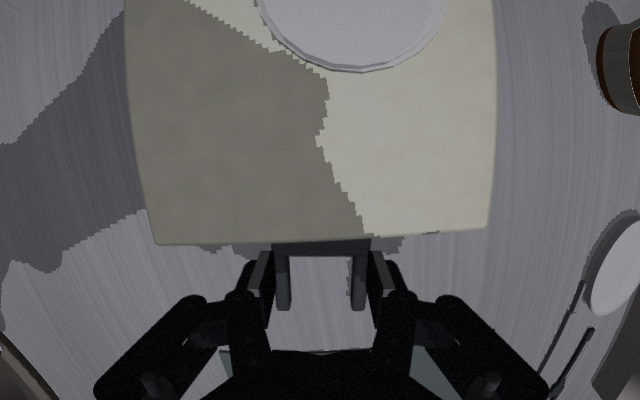

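View pics/s7.png

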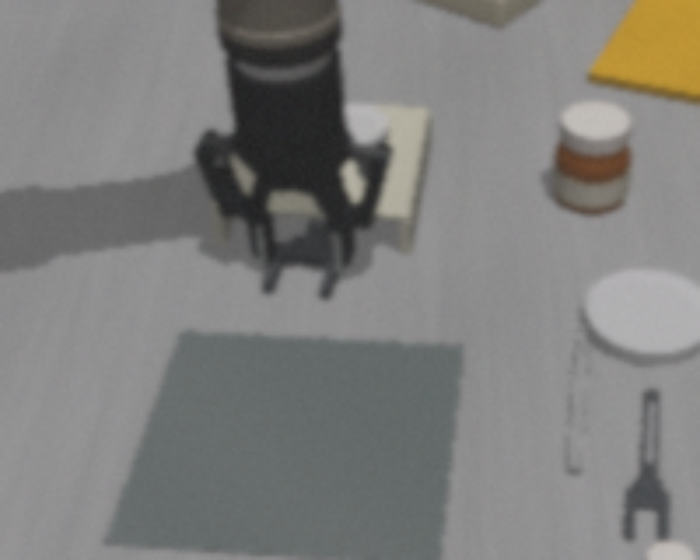

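Request:
{"fn": "apply_moves", "kwargs": {
  "series": "0 0 0 -0.005 0 0 0.4;0 0 0 -0.006 0 0.01 0.4;0 0 0 -0.006 0 0.03 0.4;0 0 0 -0.006 0 0.05 0.4;0 0 0 -0.006 0 0.07 0.4;0 0 0 -0.006 0 0.09 0.4;0 0 0 -0.006 0 0.11 0.4;0 0 0 -0.006 0 0.13 0.4;0 0 0 -0.006 0 0.15 0.4;0 0 0 -0.006 0 0.165 0.4;0 0 0 -0.006 0 0.165 0.4"
}}

```text
clock: 13.4
tcp_pos: [0.4748, 0.0002, 0.0112]
orientation: [1.318, 1.134, -1.319]
contact_force: [0.0, 0.6, -1.8]
grip_width: 0.0475
```

```bash
python3 st.py;python3 - <<'E'
from h import *; import pickle
im=grab_frame('wrist'); cv2.imwrite('pics/w8.png',im)
im=grab_frame('side'); cv2.imwrite('pics/s8.png',cv2.resize(im[100:260,200:400],None,fx=3.5,fy=3.5))
E
```

```text
13.4 [0.4748 0.0002 0.0112] q7 -0.6349584265478806 M [-0.1183  0.0068 -0.0033] F [ 0.0177  0.6449 -1.7666] w 0.04752006819306965 yaw -8.582745414173417 down [-0.0004 -0.0006 -1.    ] tau7 [  0.9263 -48.5908  -3.1457 -14.601    0.0223  -0.0022   0.1721]
```

View pics/w8.png

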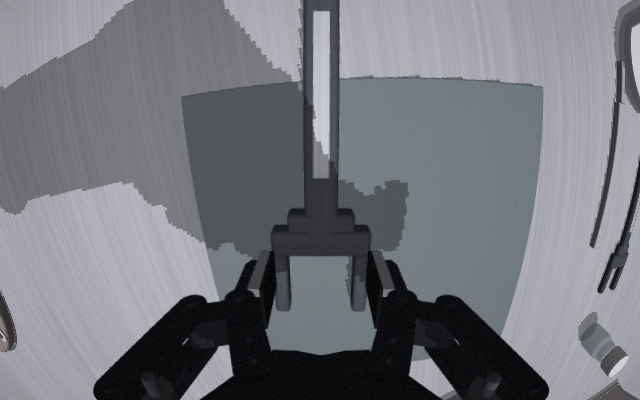

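View pics/s8.png

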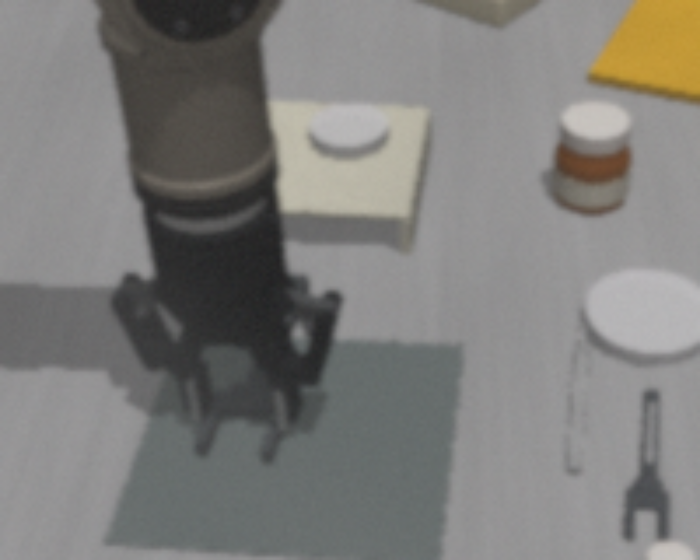

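Request:
{"fn": "apply_moves", "kwargs": {
  "series": "0.15 0 0 -0.012 -0.0076 0.0487 0.4;0.3 0 0 -0.015 -0.0076 0.0487 0.4;0.45 0 0 -0.015 -0.0076 0.0487 0.4;0.6 0 0 -0.015 -0.0076 0.0487 0.4;0.724 0 0 -0.015 -0.0076 0.0487 0.4;0.724 0 0 -0.015 -0.0076 0.0487 0.4;0.724 0 0 -0.005 -0.0076 0.0487 0.4;0.724 0 0 0.001 -0.0076 0.0487 0.4;0.724 0 0 0.001 -0.0076 0.0487 0.4;0.724 0 0 0.001 -0.0076 0.0487 0.4"
}}

```text
clock: 14.75
tcp_pos: [0.4604, -0.045, 0.01]
orientation: [1.815, 0.663, -1.816]
contact_force: [-0.8, 0.7, -0.7]
grip_width: 0.0471
```

```bash
python3 st.py
```

```text
14.75 [ 0.4604 -0.045   0.01  ] q7 -1.1046635099999786 M [ 0.0605  0.051  -0.0288] F [-0.804   0.7062 -0.7193] w 0.047113371600598364 yaw -49.87488863010096 down [-0.0005  0.0002 -1.    ] tau7 [  0.1395 -47.0739  -0.8921 -14.1236   0.0119  -0.0409  -0.0464]
```

Request:
{"fn": "apply_moves", "kwargs": {
  "series": "0 0 0 0 0 0 1;0 0 0 0 0 0 1;0 0 0 0 0 0 1;0 0 0 -0.05 0 0 1;-0.18 0 0 -0.1 0 -0.02 1;-0.36 0 0 -0.15 0 -0.05 1;-0.54 0 0 -0.16 0.001 -0.09 1;-0.72 0 0 -0.16 0.001 -0.09 1;-0.9 0 0 -0.16 0.001 -0.09 1;-1.08 0 0 -0.16 0.001 -0.09 1;-1.26 0 0 -0.16 0.001 -0.09 1;-1.44 0 0 -0.16 0.001 -0.09 1"
}}

```text
clock: 16.25
tcp_pos: [0.5299, 0.0119, 0.1702]
orientation: [0.776, 1.428, -0.777]
contact_force: [-0.4, -0.7, -0.2]
grip_width: 0.0852
```

Request:
{"fn": "apply_moves", "kwargs": {
  "series": "-0.18 0 0 0 0 0 1;-0.36 0 0 0 0 0 1;-0.54 0 0 0 0 0 1;-0.72 0 0 0 0 0 1;-0.9 0 0 0 0 0 1;-1.08 0 0 0 0 0 1;-1.26 0 0 0 0 0 1;-1.44 0 0 0 0 0 1;-1.62 0 0 0 0 0 1;-1.7 0 0 0 0 0 1;-1.7 0 0 0 0 0 1"
}}

```text
clock: 17.62
tcp_pos: [0.53, 0.0119, 0.1702]
orientation: [-0.545, 1.501, 0.546]
contact_force: [-0.1, -0.3, 0.2]
grip_width: 0.0851
```

```bash
python3 st.py;python3 - <<'E'
from h import *; import pickle
c=cam('wrist'); pickle.dump(c,open('w9.pkl','wb'))
im=grab_frame('wrist'); cv2.imwrite('pics/w9.png',im)
E
```

```text
17.625 [0.53   0.0119 0.1702] q7 1.716400902909614 M [0.0102 0.0165 0.0264] F [-0.0607 -0.2767  0.1853] w 0.08510093348899997 yaw 129.93969966011738 down [-0.0003  0.0001 -1.    ] tau7 [  0.1666 -43.7374 -10.4142 -23.5262   0.074    0.0268   0.4137]
```

View pics/w9.png

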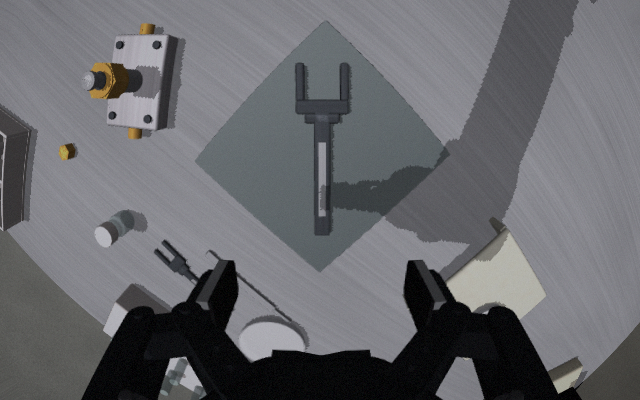

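Run:
```python
from h import *; import pickle
np.set_printoptions(precision=4,suppress=True)
c=pickle.load(open('w9.pkl','rb')); im=cv2.imread('pics/w9.png')
cv2.imwrite('pics/w9z.png',cv2.resize(im[55:245,285:360],None,fx=3.1,fy=3.1,interpolation=2))
P=lambda u,v: onz(c,u,v,.015)
t1,t2=P(295.5,64),P(350,64); b1,b2=P(314.5,235),P(330,235); k1,k2=P(294.5,110),P(351,110)
t=(t1+t2)/2;b=(b1+b2)/2; d=b-t; L=np.linalg.norm(d);u=d/L
print(t,b,L,'dir',np.degrees(np.arctan2(u[1],u[0])),np.linalg.norm(t1-t2),np.linalg.norm(b1-b2))
print('origin',t+.017*u,'grip105',t+.122*u)
```

```text
[ 0.4386 -0.0629  0.015 ] [0.5723 0.0486 0.015 ] 0.17413385574006324 dir 39.82665288549024 0.051154159033144686 0.016451278350181554
origin [ 0.4516 -0.052   0.015 ] grip105 [0.5323 0.0153 0.015 ]
```

View pics/w9z.png

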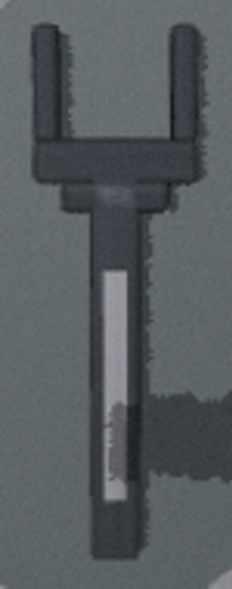

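Run:
```python
from h import *; import pickle
np.set_printoptions(precision=4,suppress=True)
c=pickle.load(open('w9.pkl','rb'))
u=np.array([.7679,.6405,0]); o=np.array([.4516,-.052,.015])
for x in (-.017,.02,.033,.042,.11,.157,.17): print(x,proj(c,o+x*u), proj(c,o+x*u-[0,0,.012]))
for v in (64,98,113,123,143,215,230,235): print(v,(onz(c,322.5,v,.015)-o)@u)
```

```text
-0.017 [322.7719  63.6374] [322.6966  64.976 ]
0.02 [322.6922 101.9651] [322.6205 101.8299]
0.033 [322.6596 115.4667] [322.5896 114.8097]
0.042 [322.6358 124.7792] [322.567  123.7649]
0.11 [322.4293 192.5503] [322.3733 189.1147]
0.157 [322.2714 234.8689] [322.2252 230.2105]
0.17 [322.2272 245.743 ] [322.1837 240.8211]
64 -0.016644597979881746
98 0.016185893096453758
113 0.030619474384937097
123 0.040274196065395736
143 0.05975330898644577
215 0.13429249087151865
230 0.15130580590346376
235 0.15713977773682888
```

Request:
{"fn": "apply_moves", "kwargs": {
  "series": "0 0 0 0.05 0.001 0.0035 1;0 0 0 0.1 0.001 0.0035 1;0 0 0 0.14 0.001 0.0035 0.6;0 0 0 0.163 0.001 0.0035 0.6;0 0 0 0.163 0.001 0.0035 0.6;0 0 0 0.163 0.001 0.0035 0.6",
  "force": 80
}}

```text
clock: 18.42
tcp_pos: [0.5329, 0.0154, 0.0083]
orientation: [-0.546, 1.5, 0.545]
contact_force: [0.0, 0.4, 0.1]
grip_width: 0.0512
```

```bash
python3 st.py
```

```text
18.425 [0.5329 0.0154 0.0083] q7 1.49716550182848 M [-0.0194 -0.0104  0.0344] F [0.0379 0.3802 0.0633] w 0.05117147678578108 yaw 129.97098195077547 down [ 0.0014  0.0001 -1.    ] tau7 [ -0.1363 -51.8235 -10.847  -15.1782   0.0085   0.0276  -0.0147]
```

Request:
{"fn": "apply_moves", "kwargs": {
  "series": "0 0 0 0 0 0 0.05;0 0 0 0 0 0 0.05;0 0 0 0 0 0 0.05;0 0 0 0 0 0 0.05;0 0 0 0 0 0 0.05",
  "force": 80
}}

```text
clock: 19.05
tcp_pos: [0.5328, 0.015, 0.0085]
orientation: [-0.547, 1.5, 0.545]
contact_force: [-2.7, -1.2, 7.8]
grip_width: 0.0128
```

```bash
python3 st.py
```

```text
19.05 [0.5328 0.015  0.0085] q7 1.4970341025342702 M [-0.125   0.4415 -0.0869] F [-2.6873 -1.1541  7.8088] w 0.012848668903545286 yaw 129.96881197608394 down [ 0.0015 -0.0006 -1.    ] tau7 [ -0.4292 -49.4838 -10.362  -15.0198   0.2255  -0.5885   0.0602]
```

Request:
{"fn": "apply_moves", "kwargs": {
  "series": "0 0 0 -0.02 0 0 0.05;0 0 0 -0.06 0 0 0.05;0 0 0 -0.1 -0.01 0 0.05;0.08 0 0 -0.125 -0.035 -0.005 0.05;0.18 0 0 -0.125 -0.07 -0.01 0.05;0.28 0 0 -0.125 -0.11 -0.016 0.05;0.38 0 0 -0.125 -0.15 -0.022 0.05;0.48 0 0 -0.125 -0.19 -0.028 0.05;0.58 0 0 -0.125 -0.23 -0.034 0.05;0.68 0 0 -0.125 -0.255 -0.038 0.05;0.724 0 0 -0.125 -0.265 -0.04 0.05;0.724 0 0 -0.125 -0.265 -0.04 0.05"
}}

```text
clock: 20.55
tcp_pos: [0.6716, -0.2134, 0.1327]
orientation: [0.02, 1.571, -0.019]
contact_force: [0.3, -1.1, -0.9]
grip_width: 0.0132
```

Request:
{"fn": "apply_moves", "kwargs": {
  "series": "0 0 0 0 0 0 0.05;0 0 0 0 0 0 0.05"
}}

```text
clock: 20.8
tcp_pos: [0.6716, -0.2122, 0.1326]
orientation: [0.019, 1.571, -0.018]
contact_force: [0.4, -0.5, -1.9]
grip_width: 0.0131
```

```bash
python3 - <<'E'
from h import *; import pickle
c=cam('wrist'); pickle.dump(c,open('w10.pkl','wb'))
im=grab_frame('wrist'); cv2.imwrite('pics/w10.png',im)
im=grab_frame('side'); cv2.imwrite('pics/s10.png',cv2.resize(im[200:360,200:400],None,fx=3.5,fy=3.5))
E
python3 st.py
```

```text
20.9 [ 0.6716 -0.2128  0.1325] q7 1.42517841612726 M [ 0.0201 -0.113  -0.044 ] F [ 0.3513 -0.0387 -1.8137] w 0.012953577215213861 yaw 88.60093009830364 down [-0.0001  0.0002 -1.    ] tau7 [ -0.0594 -66.9525 -11.2077 -25.1757  -0.0088   0.0806   0.0048]
```

View pics/w10.png

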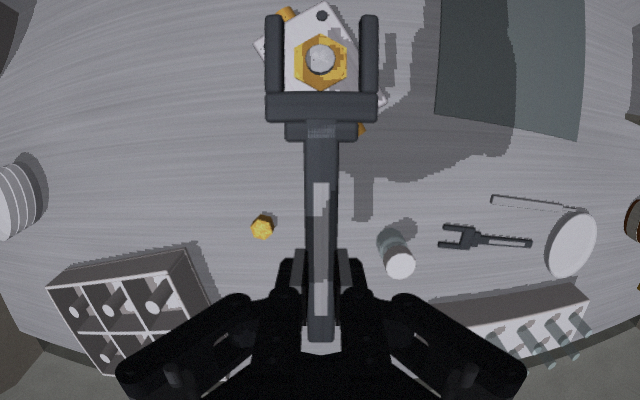

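View pics/s10.png

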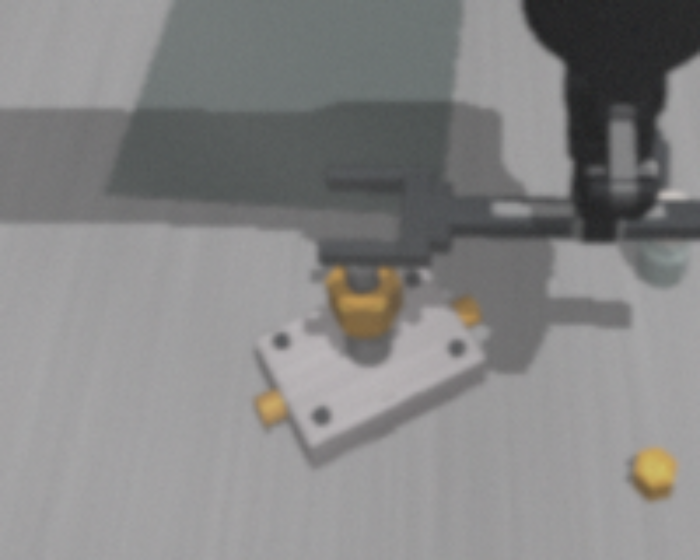

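Run:
```python
import cv2
im=cv2.imread('pics/w10.png'); cv2.imwrite('pics/w10z.png',cv2.resize(im[0:150,250:395],None,fx=4,fy=4,interpolation=2))
```

```text
(no output)
```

View pics/w10z.png

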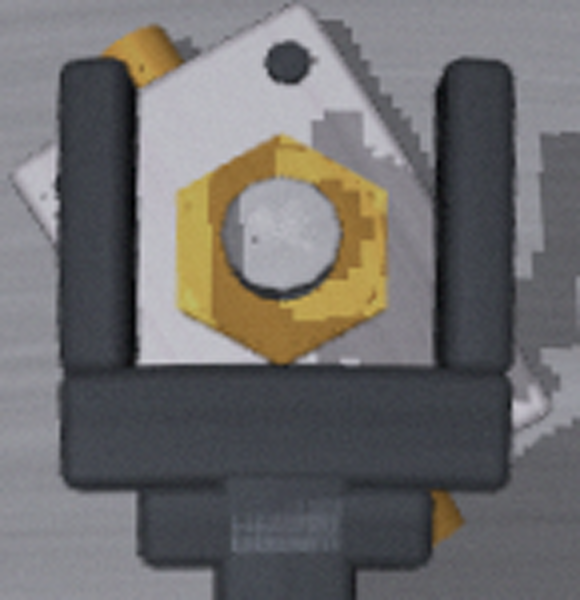

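Run:
```python
from h import *; import pickle
np.set_printoptions(precision=4,suppress=True)
c=pickle.load(open('w10.pkl','rb'))
print('cam', -c['R'].T@c['tvec'])
P=lambda u,v,z: onz(c,250+u/4-.4,v/4-.4,z)
zt=.1385
a=[P(x,y,zt) for x,y in [(58,100),(514,100),(60,480),(512,480)]]
for q in a: print(q)
print('width',np.linalg.norm(a[1]-a[0]),np.linalg.norm(a[3]-a[2]))
m1=(a[0]+a[1])/2;m2=(a[2]+a[3])/2;print('centreline',m1,m2,np.degrees(np.arctan2(*(m2-m1)[1::-1])))
tip=(P(95,58,zt)+P(480,58,zt))/2; jb=P(286,367,zt);hb=P(286,490,zt); print('tip',tip,'jawback',jb,'headback',hb,'origin by tip',tip[0]+.017,'by back',jb[0]-.02,hb[0]-.033)
zn=.080
n=[P(x,y,zn) for x,y in [(176,197),(177,310),(387,190),(387,305)]]
for q in n: print(q)
print('nut centre from flats',np.mean(n,0),'ang',[np.degrees(np.arctan2(*(n[i+1]-n[i])[1::-1])) for i in (0,2)], 'w',n[0][1]-n[2][1])
print('corners',P(281,135,zn),P(281,363,zn),'plug',P(283,236,.1))
```

```text
cam [ 0.5875 -0.2109  0.2752]
[ 0.5529 -0.2347  0.1385]
[ 0.5541 -0.1852  0.1385]
[ 0.596  -0.2359  0.1385]
[ 0.5972 -0.186   0.1385]
width 0.04955879165023216 0.049946200139342915
centreline [ 0.5535 -0.21    0.1385] [ 0.5966 -0.211   0.1385] -1.3619960985183428
tip [ 0.5488 -0.2097  0.1385] jawback [ 0.5845 -0.2107  0.1385] headback [ 0.5981 -0.211   0.1385] origin by tip 0.5657917430178424 by back 0.5644891600940392 0.5650796120552887
[ 0.5555 -0.2268  0.08  ]
[ 0.5736 -0.2272  0.08  ]
[ 0.5552 -0.1944  0.08  ]
[ 0.5736 -0.1948  0.08  ]
nut centre from flats [ 0.5645 -0.2108  0.08  ] ang [np.float64(-1.0491641049003617), np.float64(-1.2168486179455311)] w -0.03242645894337351
corners [ 0.546  -0.2105  0.08  ] [ 0.5825 -0.2114  0.08  ] plug [ 0.565  -0.2106  0.1   ]
```

Request:
{"fn": "apply_moves", "kwargs": {
  "series": "0 0 0 0.02 -0.0004 0.0015 0.05;0 0 0 0.035 -0.0004 0.0015 0.05;0 0 0 0.042 -0.0004 0.0015 0.05;0 0 0 0.045 -0.0004 0.0015 0.05;0 0 0 0.048 -0.0004 0.0015 0.05;0 0 0 0.048 -0.0004 0.0015 0.05"
}}

```text
clock: 21.65
tcp_pos: [0.6735, -0.2141, 0.0845]
orientation: [0.02, 1.57, -0.02]
contact_force: [0.2, -0.6, -2.1]
grip_width: 0.0133
```

```bash
python3 st.py;  python3 - <<'E'
from h import *; import pickle
c=cam('wrist'); pickle.dump(c,open('w11.pkl','wb'))
im=grab_frame('wrist'); cv2.imwrite('pics/w11z.png',cv2.resize(im[0:150,250:395],None,fx=4,fy=4,interpolation=2))
im=grab_frame('side'); cv2.imwrite('pics/s11.png',cv2.resize(im[240:330,250:390],None,fx=5,fy=5))
E
```

```text
21.65 [ 0.6735 -0.2141  0.0845] q7 1.3999733125234108 M [-0.0352 -0.045  -0.0227] F [ 0.2004 -0.5643 -2.0937] w 0.013258416175002822 yaw 88.51757892865815 down [ 0.0003 -0.0001 -1.    ] tau7 [ -0.0606 -68.2256 -11.3219 -23.6622   0.0118   0.0436  -0.0092]
```

View pics/w11z.png

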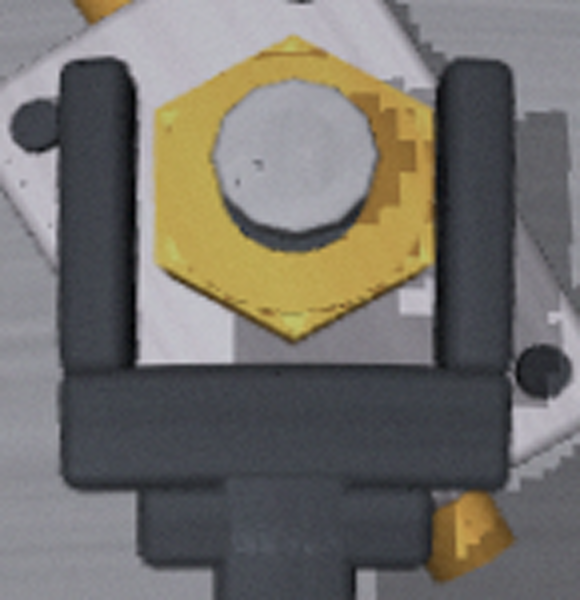

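View pics/s11.png

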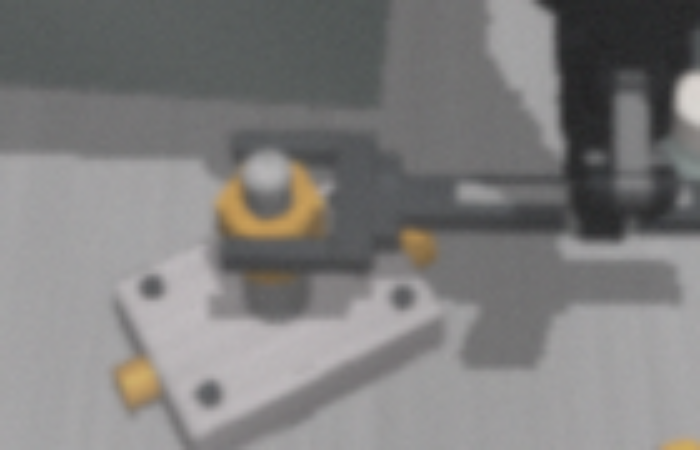

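Request:
{"fn": "apply_moves", "kwargs": {
  "series": "0 0 0 0 0.001 0 0.05;0 0 0 0.003 0.001 0 0.05;0 0 0 0.008 0.001 -0.001 0.05;0 0 0 0.012 0.001 -0.001 0.05;0 0 0 0.012 0.001 -0.001 0.05"
}}

```text
clock: 22.38
tcp_pos: [0.6719, -0.213, 0.0716]
orientation: [0.02, 1.572, -0.02]
contact_force: [-0.7, 0.2, -1.6]
grip_width: 0.0127
```

```bash
python3 st.py;  python3 - <<'E'
from h import *; import pickle
c=cam('wrist'); pickle.dump(c,open('w12.pkl','wb'))
im=grab_frame('wrist'); cv2.imwrite('pics/w12z.png',cv2.resize(im[0:150,250:395],None,fx=4,fy=4,interpolation=2))
E
```

```text
22.375 [ 0.6719 -0.213   0.0716] q7 1.391714743034287 M [-0.0151 -0.0523  0.0875] F [-0.7442  0.168  -1.5963] w 0.012712368017233805 yaw 88.52304435861319 down [-0.0011  0.0002 -1.    ] tau7 [ -0.0485 -68.6277 -11.3552 -23.2284   0.0153   0.0396  -0.0131]
```

View pics/w12z.png

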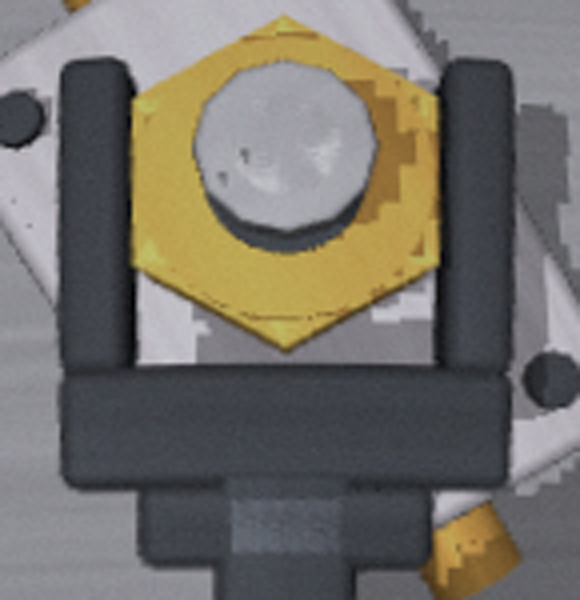

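Request:
{"fn": "apply_moves", "kwargs": {
  "series": "0.1 0 0 0 -0.0107 -0.0005 0.05;0.2 0 0 0 -0.0213 -0.0021 0.05;0.3 0 0 0 -0.0317 -0.0048 0.05;0.4 0 0 0 -0.0418 -0.0085 0.05;0.4 0 0 0 -0.0418 -0.0085 0.05"
}}

```text
clock: 23.05
tcp_pos: [0.6628, -0.2546, 0.0725]
orientation: [0.334, 1.545, -0.334]
contact_force: [0.3, 2.0, -2.1]
grip_width: 0.0135
```

```bash
python3 st.py;  python3 - <<'E'
from h import *; import pickle
c=cam('wrist'); pickle.dump(c,open('w13.pkl','wb'))
im=grab_frame('wrist'); cv2.imwrite('pics/w13.png',im);cv2.imwrite('pics/w13z.png',cv2.resize(im[0:150,250:395],None,fx=4,fy=4,interpolation=2))
E
```

```text
23.05 [ 0.6628 -0.2546  0.0725] q7 1.1056663650786123 M [ 0.2416 -0.1802  0.1307] F [ 0.2998  2.0029 -2.1049] w 0.01346329025076131 yaw 65.61455772420419 down [ 0.0004  0.0002 -1.    ] tau7 [  2.0108 -69.5704  -7.639  -24.0872   0.2691   0.2592  -0.4999]
```

View pics/w13z.png

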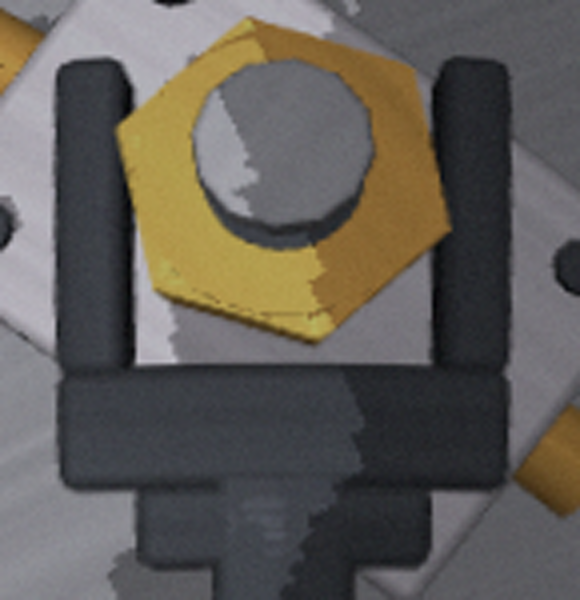

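Request:
{"fn": "apply_moves", "kwargs": {
  "series": "0.1 0 0 0 -0.0107 -0.0005 0.05;0.2 0 0 0 -0.0213 -0.0021 0.05;0.3 0 0 0 -0.0317 -0.0048 0.05;0.4 0 0 0 -0.0418 -0.0085 0.05;0.5 0 0 0 -0.0515 -0.0131 0.05;0.6 0 0 0 -0.0606 -0.0188 0.05;0.7 0 0 0 -0.0692 -0.0253 0.05;0.8 0 0 0 -0.077 -0.0326 0.05;0.9 0 0 0 -0.0841 -0.0406 0.05;1 0 0 0 -0.0904 -0.0494 0.05;1 0 0 0 -0.0904 -0.0494 0.05"
}}

```text
clock: 24.48
tcp_pos: [0.5808, -0.3166, 0.0727]
orientation: [1.099, 1.274, -1.1]
contact_force: [1.2, -1.3, -2.9]
grip_width: 0.0132
```

```bash
python3 st.py;  python3 - <<'E'
from h import *; import pickle
c=cam('wrist'); pickle.dump(c,open('w14.pkl','wb'))
im=grab_frame('wrist'); cv2.imwrite('pics/w14.png',im);cv2.imwrite('pics/w14z.png',cv2.resize(im[0:150,250:395],None,fx=4,fy=4,interpolation=2))
E
```

```text
24.475 [ 0.5808 -0.3166  0.0727] q7 0.35920692960981265 M [-0.3578 -0.1842  0.1347] F [ 1.1739 -1.3031 -2.8805] w 0.013238143952967203 yaw 8.457349381183665 down [ 0.0009 -0.001  -1.    ] tau7 [  0.2899 -64.3689  -3.8605 -21.7757  -0.5191   0.5138  -0.5895]
```

View pics/w14z.png

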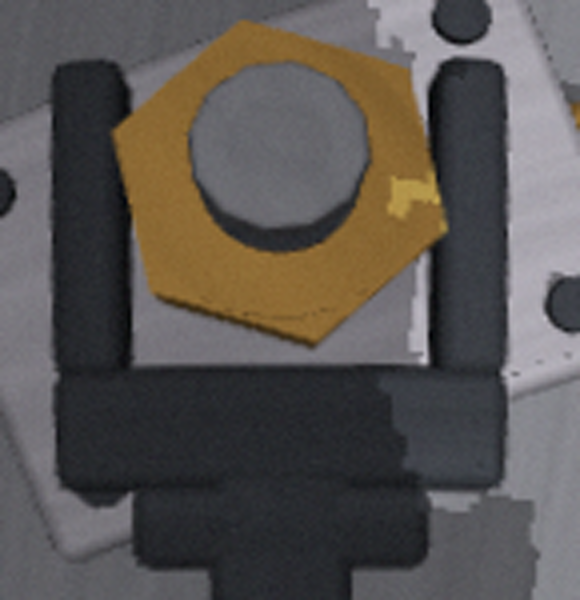

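Run:
```python
from h import *; import pickle
np.set_printoptions(precision=4,suppress=True)
def an(f,pts,z=.081):
    c=pickle.load(open(f,'rb')); P=lambda u,v: onz(c,250+u/4-.4,v/4-.4,z)
    q=[P(*p) for p in pts]
    print(f,[round(float(np.degrees(np.arctan2(*(q[b]-q[a])[1::-1])))%60,2) for a,b in ((0,1),(2,3),(3,4),(5,0))],[round(float(np.linalg.norm(q[b]-q[a])*1e3),1) for a,b in ((0,1),(2,3),(3,4),(5,0))], 'diag',np.linalg.norm(q[0]-q[3]), 'c',(q[0]+q[3])/2)
# order: left-top,left-bottom,right-top,right-bottom,bottom,top
an('w12.pkl',[(131,100),(133,262),(440,100),(440,264),(286,352),(286,15)])
an('w13.pkl',[(116,130),(155,290),(416,68),(452,230),(318,345),(248,18)])
an('w14.pkl',[(112,132),(152,293),(410,72),(447,231),(315,347),(244,20)])
```

```text
w12.pkl [59.21, 58.47, 59.7, 58.63] [18.1, 18.3, 19.0, 18.9] diag 0.03735901929962063 c [ 0.5644 -0.2108  0.081 ]
w13.pkl [48.57, 47.41, 47.88, 47.51] [18.5, 18.6, 19.2, 18.8] diag 0.03732919885190149 c [ 0.5645 -0.2107  0.081 ]
w14.pkl [51.65, 50.83, 51.36, 50.3] [18.6, 18.3, 19.1, 18.8] diag 0.03724493290174922 c [ 0.5645 -0.2108  0.081 ]
```

Request:
{"fn": "apply_moves", "kwargs": {
  "series": "0.1 0 0 0 -0.0107 -0.0005 0.05;0.2 0 0 0 -0.0213 -0.0021 0.05;0.3 0 0 0 -0.0317 -0.0048 0.05;0.4 0 0 0 -0.0418 -0.0085 0.05;0.44 0 0 0 -0.0457 -0.0102 0.05;0.44 0 0 0 -0.0457 -0.0102 0.05"
}}

```text
clock: 25.28
tcp_pos: [0.534, -0.3134, 0.0725]
orientation: [1.421, 1.056, -1.421]
contact_force: [-0.3, -3.7, -1.9]
grip_width: 0.0131
```

```bash
python3 st.py;  python3 - <<'E'
from h import *; import pickle
c=cam('wrist'); pickle.dump(c,open('w15.pkl','wb'))
im=grab_frame('wrist'); cv2.imwrite('pics/w15.png',im);cv2.imwrite('pics/w15z.png',cv2.resize(im[0:150,250:395],None,fx=4,fy=4,interpolation=2))
E
```

```text
25.275 [ 0.534  -0.3134  0.0725] q7 0.006231218050675214 M [-0.7274  0.0287  0.2209] F [-0.312  -3.6993 -1.9459] w 0.013143672283055005 yaw -16.76091794729306 down [ 0.0002 -0.0008 -1.    ] tau7 [ -1.4604 -59.8734  -3.3398 -21.0877  -0.9098   0.2522  -0.3854]
```

View pics/w15z.png

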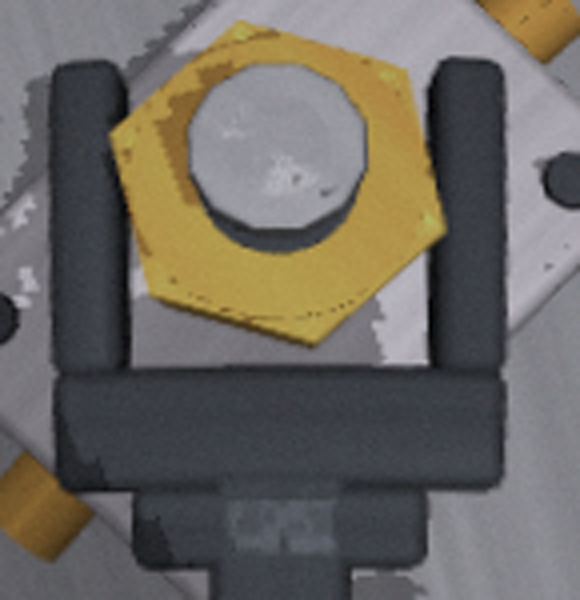

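Run:
```python
from h import *; import pickle
np.set_printoptions(precision=4,suppress=True)
def an(f,pts,z=.081):
    c=pickle.load(open(f,'rb')); P=lambda u,v: onz(c,250+u/4-.4,v/4-.4,z)
    q=[P(*p) for p in pts]
    print(f,[round(float(np.degrees(np.arctan2(*(q[b]-q[a])[1::-1])))%60,2) for a,b in ((0,1),(2,3),(3,4),(5,0))],'c',(q[0]+q[3])/2)
an('w15.pkl',[(110,132),(150,293),(408,70),(446,232),(314,347),(242,20)])
```

```text
w15.pkl [26.43, 25.69, 25.89, 25.06] c [ 0.5645 -0.2107  0.081 ]
```

Request:
{"fn": "apply_moves", "kwargs": {
  "series": "-0.1 0 0 0 0.0107 -0.0005 0.05;-0.2 0 0 0 0.0213 -0.0021 0.05;-0.276 0 0 0 0.0293 -0.0041 0.05;-0.276 0 0 0 0.0293 -0.0041 0.05"
}}

```text
clock: 25.82
tcp_pos: [0.5631, -0.3177, 0.072]
orientation: [1.223, 1.201, -1.223]
contact_force: [-1.0, -2.4, -0.5]
grip_width: 0.0127
```

```bash
python3 st.py;  python3 - <<'E'
from h import *; import pickle
c=cam('wrist'); pickle.dump(c,open('w16.pkl','wb'))
im=grab_frame('wrist'); cv2.imwrite('pics/w16.png',im);cv2.imwrite('pics/w16z.png',cv2.resize(im[0:150,250:395],None,fx=4,fy=4,interpolation=2))
E
```

```text
25.825 [ 0.5631 -0.3177  0.072 ] q7 0.22833846516235318 M [-0.5174  0.2096  0.1458] F [-1.0376 -2.3888 -0.5456] w 0.012737191248867363 yaw -1.0420595400028838 down [-0.0005  0.0004 -1.    ] tau7 [ -1.7605 -62.5539  -5.1141 -23.1462  -0.6269  -0.0953   0.2321]
```

View pics/w16z.png

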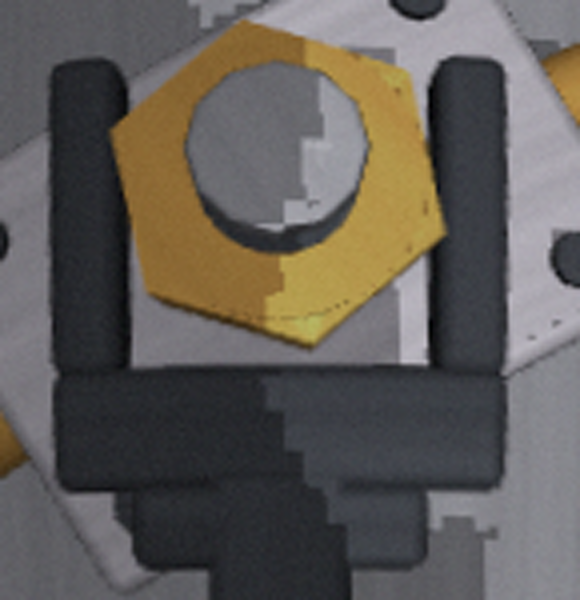

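Request:
{"fn": "apply_moves", "kwargs": {
  "series": "0.08 0 0 0 -0.0086 -0.0003 0.05;0.16 0 0 0 -0.0171 -0.0014 0.05;0.23 0 0 0 -0.0245 -0.0028 0.05;0.23 0 0 0 -0.0245 -0.0028 0.05"
}}

```text
clock: 26.38
tcp_pos: [0.5382, -0.3144, 0.0725]
orientation: [1.39, 1.08, -1.39]
contact_force: [0.8, -2.4, -0.3]
grip_width: 0.0129
```

```bash
python3 st.py;  python3 - <<'E'
from h import *; import pickle
c=cam('wrist'); pickle.dump(c,open('w17.pkl','wb'))
im=grab_frame('wrist'); cv2.imwrite('pics/w17.png',im);cv2.imwrite('pics/w17z.png',cv2.resize(im[0:150,250:395],None,fx=4,fy=4,interpolation=2))
E
```

```text
26.375 [ 0.5382 -0.3144  0.0725] q7 0.04194301565076534 M [-0.6254  0.098   0.0866] F [ 0.8394 -2.3609 -0.2918] w 0.01294929808555318 yaw -14.281257039996083 down [ 0.0001 -0.0004 -1.    ] tau7 [ -1.2149 -60.3419  -3.2852 -21.181   -0.8056   0.1939  -0.4522]
```

View pics/w17z.png

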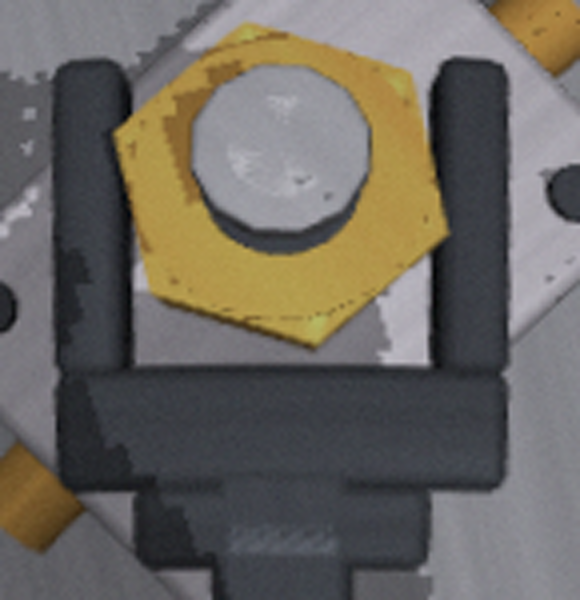

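Request:
{"fn": "apply_moves", "kwargs": {
  "series": "0 0 0 -0.005 0 0 0.05;0 0 0 -0.01 0 0 0.05;0 0 0 -0.015 0 0 0.05;0 0 0 -0.02 0 0 0.05;0 0 0 -0.03 0 0 0.05;0 0 0 -0.045 0 0 0.05;0 0 0 -0.06 0 0 0.05;0 0 0 -0.06 0 0 0.05"
}}

```text
clock: 27.42
tcp_pos: [0.5398, -0.3154, 0.1345]
orientation: [1.391, 1.077, -1.389]
contact_force: [0.5, 0.2, -1.5]
grip_width: 0.0125
```

```bash
python3 st.py;  python3 - <<'E'
from h import *; import pickle
c=cam('wrist'); pickle.dump(c,open('w18.pkl','wb'))
im=grab_frame('wrist'); cv2.imwrite('pics/w18.png',im);cv2.imwrite('pics/w18z.png',cv2.resize(im[0:150,250:395],None,fx=4,fy=4,interpolation=2))
E
```

```text
27.425 [ 0.5398 -0.3154  0.1345] q7 0.06225845786272565 M [-0.1242  0.0598 -0.0619] F [ 0.5471  0.1505 -1.5412] w 0.012500477374013864 yaw -14.302580285092047 down [ 0.0035 -0.0022 -1.    ] tau7 [ -0.423  -58.8291  -2.4589 -24.9308  -0.1161   0.1651   0.0254]
```

View pics/w18z.png

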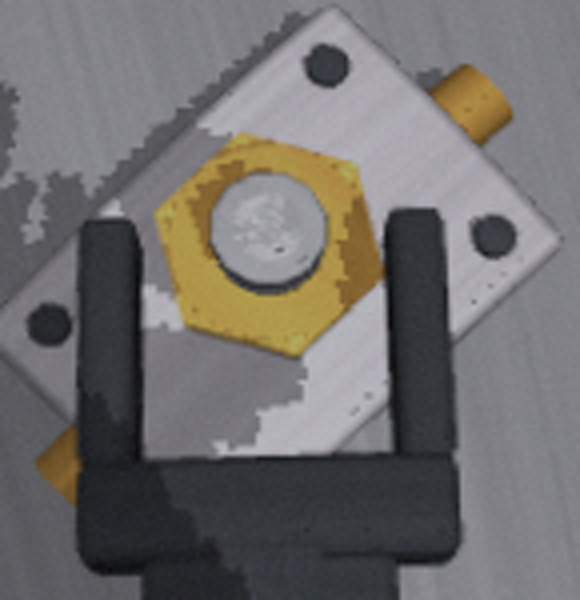

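Run:
```python
from h import *; import pickle
np.set_printoptions(precision=4,suppress=True)
def an(f,pts,z=.081):
    c=pickle.load(open(f,'rb')); P=lambda u,v: onz(c,250+u/4-.4,v/4-.4,z)
    q=[P(*p) for p in pts]
    print(f,[round(float(np.degrees(np.arctan2(*(q[b]-q[a])[1::-1])))%60,2) for a,b in ((0,1),(2,3),(3,4),(5,0),(4,1),(2,5))],'c',(q[0]+q[3])/2)
an('w17.pkl',[(113,132),(157,296),(410,72),(448,234),(316,348),(245,23)])
an('w18.pkl',[(155,213),(184,325),(360,165),(386,277),(300,356),(238,135)],.08)
c=cam('side'); im=grab_frame('side'); cv2.imwrite('pics/s18.png',cv2.resize(im[230:400,220:400],None,fx=4,fy=3.5))
```

```text
w17.pkl [29.92, 28.19, 28.13, 26.75, 26.61, 28.26] c [ 0.5645 -0.2107  0.081 ]
w18.pkl [29.45, 28.35, 29.48, 29.85, 29.92, 31.23] c [ 0.5647 -0.2109  0.08  ]
```

View pics/s18.png

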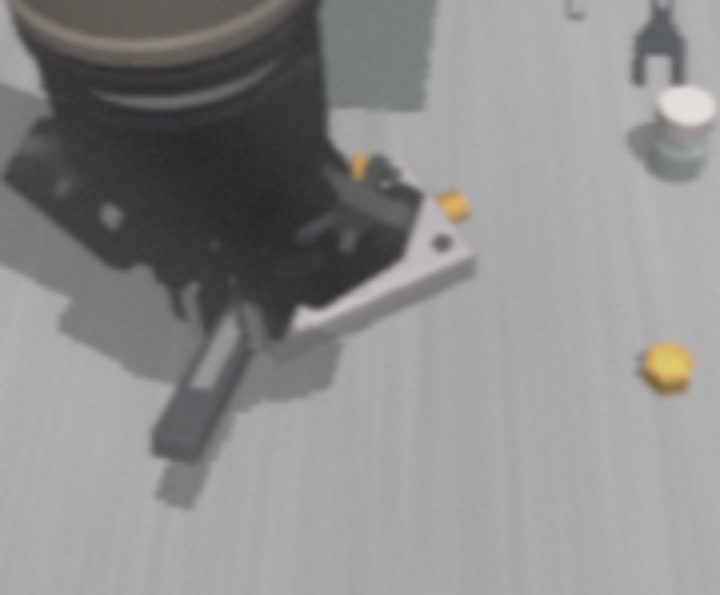

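Run:
```python
from h import *; import pickle
from scipy.optimize import brentq
np.set_printoptions(precision=4,suppress=True)
c=pickle.load(open('w18.pkl','rb')); P=lambda u,v,z: onz(c,250+u/4-.4,v/4-.4,z)
for a,b,w,n in [((78,250),(442,250),.0495,'tipsouter'),((78,475),(460,475),.05,'back')]:
    z=brentq(lambda z:np.linalg.norm(P(*a,z)-P(*b,z))-w,0,.2); print(n,z,(P(*a,z)+P(*b,z))/2)
```

```text
tipsouter 0.10513386113914204 [ 0.5626 -0.2139  0.1051]
back 0.11452321063443043 [ 0.5562 -0.2441  0.1145]
```

View pics/w18.png

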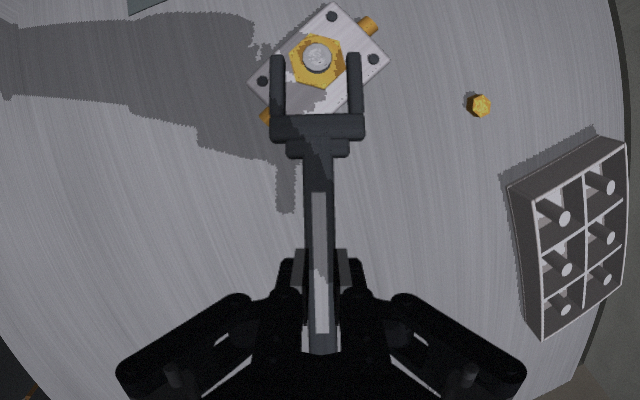

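Request:
{"fn": "apply_moves", "kwargs": {
  "series": "0 0 0 -0.03 0 0 0.05;0 0 0 -0.05 0 0 0.05;-0.1 0 0 -0.05 -0.01 -0.033 0.05;-0.22 0 0 -0.05 -0.02 -0.066 0.05;-0.34 0 0 -0.05 -0.03 -0.1 0.05;-0.46 0 0 -0.05 -0.04 -0.133 0.05;-0.58 0 0 -0.05 -0.05 -0.166 0.05;-0.7 0 0 -0.05 -0.06 -0.2 0.05;-0.82 0 0 -0.05 -0.07 -0.233 0.05;-0.9 0 0 -0.05 -0.078 -0.26 0.05;-0.945 0 0 -0.05 -0.0825 -0.275 0.05;-0.945 0 0 -0.05 -0.0825 -0.275 0.05",
  "force": 100
}}

```text
clock: 29.02
tcp_pos: [0.5264, -0.0268, 0.1823]
orientation: [0.682, 1.461, -0.682]
contact_force: [-0.6, -0.3, -2.2]
grip_width: 0.0116
```

Request:
{"fn": "apply_moves", "kwargs": {
  "series": "0 0.1 0 0.03 0 0 0.05;0 0.2 0 0.06 0 0 0.05;0 0.3 0 0.08 0 0 0.05;0 0.3 0 0.08 0 0 0.05;0 0.3 0 0.08 0 0 0.05",
  "force": 100
}}

```text
clock: 29.65
tcp_pos: [0.5267, -0.0278, 0.1029]
orientation: [0.811, 1.733, -0.599]
contact_force: [-0.1, 0.0, -1.3]
grip_width: 0.0118
```

```bash
python3 st.py;  python3 - <<'E'
from h import *; import pickle
from scipy.optimize import brentq
c=cam('wrist'); pickle.dump(c,open('w19.pkl','wb'))
im=grab_frame('wrist'); cv2.imwrite('pics/w19.png',im)
im=grab_frame('side'); cv2.imwrite('pics/s19.png',im)
E
```

```text
29.65 [ 0.5267 -0.0278  0.1029] q7 0.623323570965732 M [-0.3156 -0.2825 -0.0037] F [-0.0868  0.0102 -1.2572] w 0.011767459575113161 yaw 39.824841994895095 down [-0.1878  0.2256 -0.956 ] tau7 [  1.1662 -53.6788  -7.0893 -21.0618  -0.8719   0.8627   0.0048]
```

View pics/w19.png

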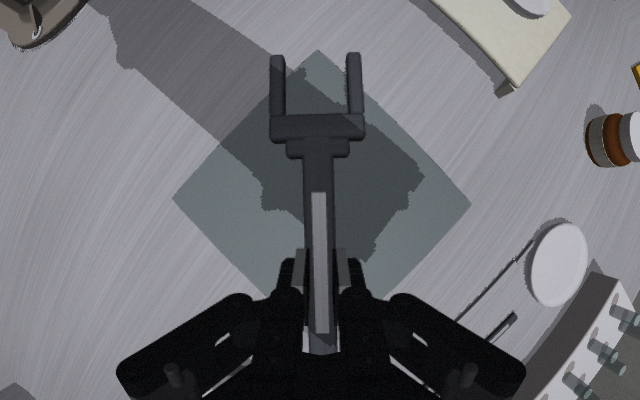

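View pics/s19.png

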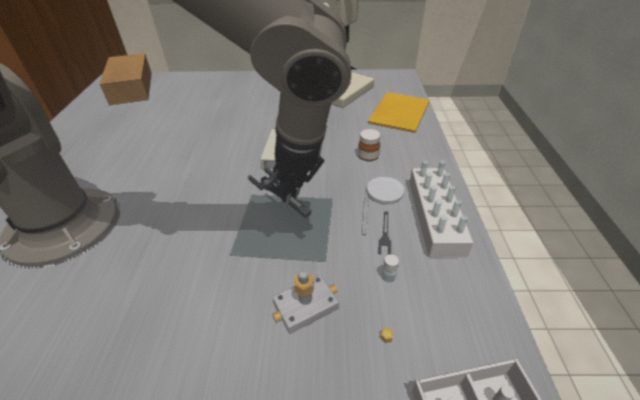

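Request:
{"fn": "apply_moves", "kwargs": {
  "series": "0 0 0 0.03 0 0.0093 0.05;0 0 0 0.055 0 0.017 0.05;0 0 0 0.07 0 0.0216 0.05;0 0 0 0.08 0 0.0247 0.05;0 0 0 0.085 0 0.0262 0.05;0 0 0 0.085 0 0.0262 0.05;0 0 0 0.085 0 0.0262 0.05"
}}

```text
clock: 30.62
tcp_pos: [0.5267, -0.0274, 0.0139]
orientation: [0.811, 1.734, -0.598]
contact_force: [0.2, 1.4, -1.6]
grip_width: 0.0115
```

```bash
python3 st.py;  python3 - <<'E'
from h import *
im=grab_frame('side'); cv2.imwrite('pics/s20.png',cv2.resize(im[150:280,220:350],None,fx=4.5,fy=4.5))
E
```

```text
30.625 [ 0.5267 -0.0274  0.0139] q7 0.6067757128853909 M [-0.3734 -0.3167 -0.0042] F [ 0.1725  1.4415 -1.5905] w 0.01151669613023394 yaw 39.87329875403446 down [-0.1886  0.2267 -0.9555] tau7 [ -0.0369 -59.1579  -8.657  -17.015   -0.8821   0.8412  -0.0011]
```

View pics/s20.png

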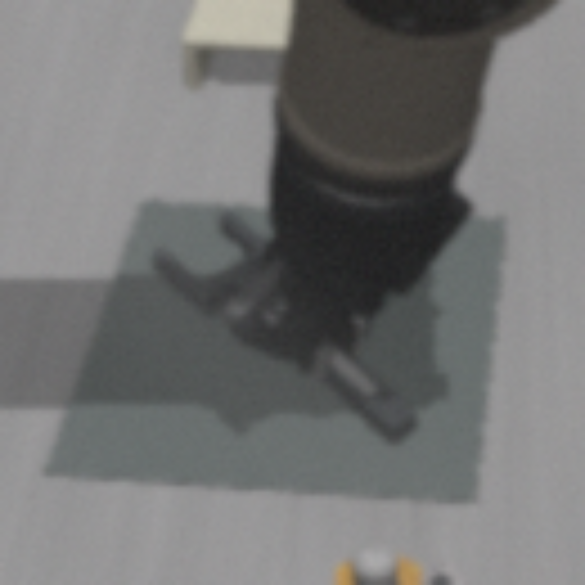

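Request:
{"fn": "apply_moves", "kwargs": {
  "series": "0 0 0 0.003 0 0.001 0.05;0 0 0 0.004 0 0.0012 0.05;0 0 0 0.004 0 0.0012 0.05"
}}

```text
clock: 31.05
tcp_pos: [0.527, -0.0275, 0.0106]
orientation: [0.811, 1.734, -0.598]
contact_force: [-1.4, -1.0, 11.5]
grip_width: 0.0115
```

```bash
python3 st.py
```

```text
31.05 [ 0.527  -0.0275  0.0106] q7 0.6058573352761204 M [-0.0646  0.6855  0.1425] F [-1.4389 -0.969  11.5424] w 0.011462832286924803 yaw 39.86464638624305 down [-0.1887  0.2266 -0.9555] tau7 [ -0.9314 -53.3868  -7.8242 -15.4087  -0.4732  -0.5652   0.0417]
```

Request:
{"fn": "apply_moves", "kwargs": {
  "series": "0 0 0 0 0 0 0.6;0 0 0 0 0 0 0.6;0 0 0 0 0 0 0.6;0 0 0 0 0 0 0.6;0 0 0 -0.04 0 -0.012 0.6;0 0 0 -0.09 0 -0.028 0.6;0 -0.15 0 -0.143 0 -0.044 0.6;0 -0.3 0 -0.15 0 -0.046 0.8;0 -0.3 0 -0.15 0 -0.046 0.8;0 -0.3 0 -0.15 0 -0.046 0.8"
}}

```text
clock: 32.3
tcp_pos: [0.5262, -0.0283, 0.1655]
orientation: [0.683, 1.463, -0.684]
contact_force: [-0.8, -0.1, -1.4]
grip_width: 0.0682
```

```bash
python3 st.py;  python3 - <<'E'
from h import *; import pickle
c=cam('wrist'); pickle.dump(c,open('w21.pkl','wb'))
im=grab_frame('wrist'); cv2.imwrite('pics/w21.png',im)
im=grab_frame('side'); cv2.imwrite('pics/s21.png',im)
E
```

```text
32.3 [ 0.5262 -0.0283  0.1655] q7 0.4227237713082898 M [ 0.0266 -0.0217 -0.0127] F [-0.8064 -0.0923 -1.3583] w 0.06819332664664494 yaw 39.84149975858734 down [-0.0021  0.0007 -1.    ] tau7 [ -1.12   -46.9853  -5.1218 -23.7883  -0.044   -0.0091  -0.022 ]
```

View pics/w21.png

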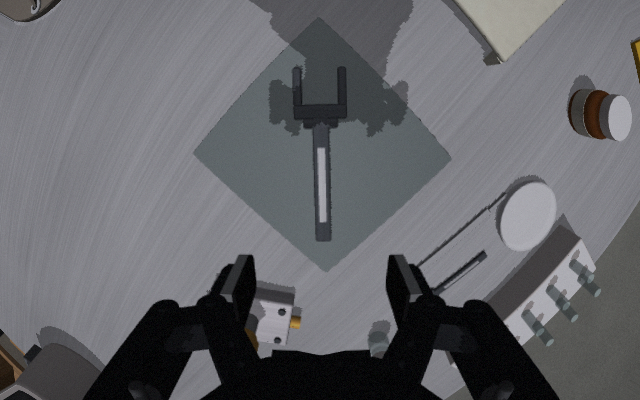

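View pics/s21.png

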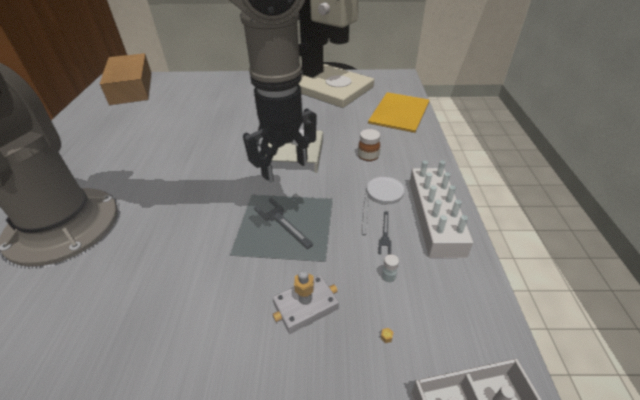

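Request:
{"fn": "apply_moves", "kwargs": {
  "series": "0 0 0 0 -0.0874 0.249 0.8;0 0 0 0 -0.0874 0.249 0.8;0 0 0 0 -0.0874 0.249 0.8;0 0 0 0 -0.0874 0.249 0.8;0 0 0 0 -0.0874 0.249 0.8;0 0 0 0 -0.0874 0.249 0.8;0 0 0 0 -0.0874 0.249 0.8"
}}

```text
clock: 33.28
tcp_pos: [0.6188, -0.2727, 0.1654]
orientation: [0.683, 1.463, -0.681]
contact_force: [0.8, -0.1, -0.1]
grip_width: 0.0681
```

```bash
python3 st.py;  python3 - <<'E'
from h import *; import pickle
c=cam('wrist'); pickle.dump(c,open('w22.pkl','wb'))
im=grab_frame('wrist'); cv2.imwrite('pics/w22.png',im)
u,v=proj(c,[.5645,-.2108,.08]).astype(int); print(u,v)
cv2.imwrite('pics/w22z.png',cv2.resize(im[v-40:v+40,u-45:u+45],None,fx=7,fy=7,interpolation=2))
E
```

```text
33.275 [ 0.6188 -0.2727  0.1654] q7 0.8173778775852297 M [ 0.054   0.0456 -0.0316] F [ 0.8065 -0.124  -0.0624] w 0.06812668075205931 yaw 39.98989024815067 down [-0.0012  0.002  -1.    ] tau7 [  1.3708 -61.395   -4.7579 -26.3555   0.092    0.008    0.0039]
318 99
```

View pics/w22z.png

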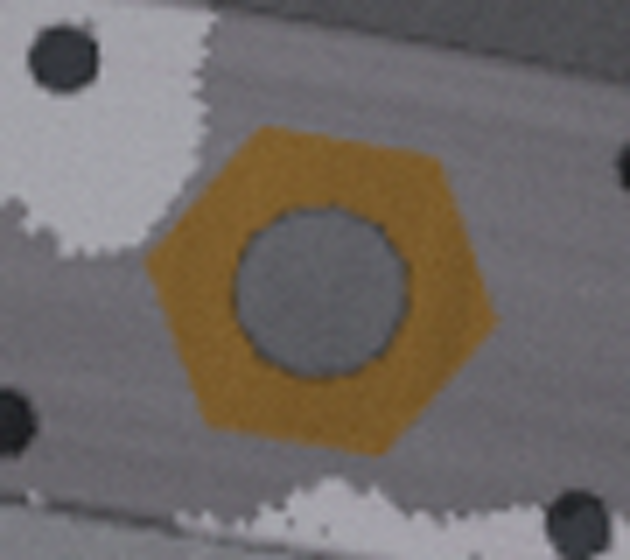

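Run:
```python
from h import *; import pickle
c=pickle.load(open('w22.pkl','rb')); P=lambda u,v,z=.079: onz(c,273+u/7-.43,59+v/7-.43,z)
q=[P(*p) for p in [(146,262),(265,125),(438,157),(497,320),(382,455),(208,427)]]
e=[round(float(np.degrees(np.arctan2(*(q[(i+1)%6]-q[i])[1::-1])))%60,2) for i in range(6)]
print(e,np.mean(e),[round(np.linalg.norm(q[(i+1)%6]-q[i])*1e3,1) for i in range(6)],np.mean(q,0))
```

```text
[29.08, 29.3, 29.92, 30.35, 30.52, 29.76] 29.82166666666667 [np.float64(19.0), np.float64(18.2), np.float64(18.3), np.float64(18.7), np.float64(18.5), np.float64(18.7)] [ 0.56453566 -0.21081045  0.079     ]
```

```bash
python3 -c "
from bench import *
print(hand_in())"
```

```text
the job is handed in; nothing more can be done
None
```

I finished the job and handed it in at about 33 s of the 72 s allowed; `hand_in` gave no verdict.

- **Finger-tight:** I turned the nut clockwise about 1 rad with the fingers. I stopped when the torque levelled off at about 0.3 N m, right at the bite point, so the fingers may have driven it about 1° past.
- **Wrench turn:** I drew the wrench out by the head, laid it on the mat, took it again by the handle and turned the nut.
    - In the last overhead picture the nut stands 89.2° past its finger-tight position. Under load it read about 89.8°. My corner readings scatter by about 1°.
- **Wrench put away:** The last pictures show it lying flat and wholly on the mat. The gripper is open and well clear, and I saw no change in the other items on the bench.

Two things did not go as planned:

- **Nut came back with the wrench:** When I first backed the wrench off, it carried the nut back about 16°. I turned the nut forward again to its tight position and lifted the wrench straight up instead. The final nut angle was measured after that.
- **Wrench tipped in the grip:** During that lift the wrench tipped about 17° head-down. I tilted the gripper to level it before laying it down.

One check disagreed: in one overhead picture the wrench measured about 13 mm shorter than its stated length. I left this unexplained; the head position and the fit on the nut were right.

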